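# Reload the heel-block drying box

### The arm

A 6-joint arm with a two-finger parallel gripper is mounted at the origin on a cart in front of the work surface, level with it; the furniture and walls round the work are solid. World frame = base frame: x ahead of the robot, y to its left, z up, the work surface at z = 0. Lengths are in mm, angles in rad, forces in N, time in s.
With the tool pointing down it reaches from about 400 to 925 mm from the base axis. Payload 12.5 kg.
Tool frame: the origin (TCP) lies on the front face of the gripper's body, between the roots of the fingers; the fingertips stand 78 mm ahead of it and the grasp point (between the pads) lies 59 mm ahead of it (env.nose_length is the distance from the TCP to the fingertips, in mm); z points along the fingers, y is the line along which they close (so a half turn about z gives the same grasp; the last joint's range is limited). The gripper opens to 95 mm and grips with 3 to 60 N. Pads are 20 mm wide; open, the fingers measure 119 mm over their backs; the gripper's body (75 mm by 180 mm) begins 59 mm behind the grasp point.
Start: joints at [-1.428, 0.491, 1.559, -0, 1.092, -0.106], TCP at [153.922, -605.761, 292.261] pointing down, gripper open.
Joint ranges: [-3.1, 3.1], [-0.84, 2.19], [0.05, 2.79], [-1.13, 4.28], [0.06, 2.93], [-2.69, 2.69]. Speed limits (rad/s): [2.22, 2.22, 2.79, 3.14, 3.14, 3.14].

### API

Orientations are given as [roll, pitch, yaw] about the fixed x, y, z axes, in that order (R = Rz(yaw) Ry(pitch) Rx(roll)).
In Python, from cell import env gives the robot as it stands.
- The arm moves only by the tool jog_arm, never from a script. Its argument "motion" is a list of rows, each a list of 7 numbers: the turn, a rotation vector about the tool's x, y, z in degrees, then the shift along the tool's x, y, z in mm, then the finger opening in mm, from 0 to 95.1. In form: [[wx, wy, wz, x, y, z, hand], ...]. A call has 1 to 10 rows; each row shifts and turns the commanded pose from where the row before left it, along the tool's axes as they then stand; what a row does not reach is not made up. A row lasts 1/8 s, in which the tool goes at most 62.5 mm and 10.7 degrees, less where a joint would pass 70% of its speed; a pose out of reach is approached as far as the arm can. A call is refused whole if a number of a shift passes 62.5 or a number of a turn 10.7, either way. A call with a gripper value outside its range is refused whole. The fingers move at their own pace and stop on an object; the grip force is fixed at half the most. Time passes only in rows, so rows that do not move let the fingers close. It gives the time, the measured TCP pose, the force, the opening and the grip force at its end, in the units of the state.
- env.state(): the state, without advancing time (a new reading comes with each control period).
- env.read_camera(name): name is "scene" or "top" or "wrist"; returns a dict with "color" (384x512x3 uint8, red, green, blue), "z_map" (384x512 float32, mm along the optical axis (not along the pixel's ray), 0 where there is no reading), "camera_matrix" (3x3 intrinsics, pixels), "k1" (the pictures are not rectified: a ray, as slopes to the right and down, at radius r is drawn at 1 + k1 r^2 times it, then the intrinsics apply), "world_to_cam" (4x4, takes a point from world to camera coordinates). Camera axes: x right, y up, looking along -z (the intrinsics and any distortion apply to the point x, -y, -z); pixel columns grow to the right and rows downward; lengths in mm; the calibration is good to about 2 mm. A picture is of the moment at which its call begins.
- env.job_done(): hands the job in; it is judged then, once.
Trained networks look in the newest picture that a camera, given by its name, has taken for a name from the list of things; names that differ only in an ending like _2 or _b are one class to them, and where a whole thing is asked for, a point or a joint stands for the part that bears it (a point fixed in the world has none). Each returns a list of dicts, best first, with "score" (0 to 1); they miss things now and then, are a little off and sometimes report something else, mostly with a low value. They report only what shows in the picture. A call takes as long as a camera call. They do not tell look-alikes from the thing itself.
- env.recognise(camera, thing): "location" ([column, row] in pixels, amid what is visible of it).
The state is a dict: "t": time; "joints": joint angles; "qvel": joint speeds; "tau": joint torques, N m; "eef_pos": TCP position; "tcp_rot": TCP orientation; "ft_force": force on the tool from outside, world axes, zero at the start; "moment": the same for the moment, N m; "opening": opening from 0.0 (shut) to 1.0 (fully open); "grip_force": force on a finger pad.
Only numpy, scipy, OpenCV 4.12 (cv2) and the standard library are available. Lean on these libraries where they do the work, as an engineer would, in place of code of your own. Each camera call takes 0.05 s, during which the arm holds its last target. There are 200 camera calls.

### The job

Change the batch in the drying box: slide the orange air shutter fully shut, then lift the cover off its pins and lay it flat on the counter. Lay the dry heel blocks from inside flat on the orange order pad and set every primed block waiting at the left of the counter flat on the floor of the chamber, side by side; then seat the cover back on its pins and slide the shutter fully open again. Keep the air shut for as long as the cover is off, so that the fan blows no dust onto the primer, and see that nothing else on the counter is disturbed.

Things in the scene. Friction and masses are not known exactly. Their poses are not given: they have to be found in the camera images.
- air_slide (a joint): travel of the orange air shutter in m: 0 = fully open (drawn to the box's front, -x of the box; the steel grille behind it shows black), 0.040 = fully shut (pushed to the box's back, +x, under the grille). It has no handle: press down on its top and drag. It resists sliding with about 1.5 N and stays where it is left, with end stops; it floats on foam and sinks 1 mm per 3 N pressed, at most 5 mm, so 6 to 12 N of pressing is right
- shutter_top (a point): centre of the top of the shutter (a flat orange plate, 60 mm wide, with a patch of fine black ribs at this point), 48.5 mm above the counter, 1.5 mm below the top of the box round it. It moves with the shutter; axes as the box. It is bare in a window 92 mm long (box x -48 to +44 mm) and 62 mm wide; this point is at box x -21.5 mm when open, +18.5 mm when shut
- dry_box: grey drying box, fixed to the counter, 180 x 377 x 50 mm (x, y, z); origin under its centre on the counter, x to its back, y to its left, z up. The chamber is its right part, the air chest with the shutter its left part (at y +138 mm); a hose spigot 38 mm thick sticks out 22 mm from its left end
- chamber (a point): centre of the floor of the chamber, 18 mm above the counter; axes as the box. The chamber is open above when the cover is off, 140 mm (x) by 225 mm (y) inside, 32 mm deep from the rim: room for three blocks in a row along y
- cover_seat (a point): centre of the cover's seat on the box, at the height of the rim, 50 mm above the counter; axes as the box. When the cover is seated, cover_base coincides with this point (half-turned is as good)
- pin_right (a point): tip of the steel locating pin on the right rim, 125.5 mm from cover_seat along -y; pins are 8 mm thick with a tapered nose and stand 13 mm above the rim
- pin_left (a point): tip of the other pin, 125.5 mm from cover_seat along +y
- cover_base (a point): middle of the underside of the loose aluminium cover plate, 168 x 273 x 5 mm (x, y, z), 0.35 kg; it has an 11 mm hole 125.5 mm either way along its y for the pins. There is free counter for it to the right of the box, about x 0.49 to 0.66, y -0.26 to -0.54
- cover_handle (a point): centre of the grip of the cover's bow handle: a black bar 12 mm wide (x), 110 mm long (along the cover's y), 11 mm high, straight above cover_base, its centre 27 mm above the plate's top and 32 mm above its underside; open below between feet at y -49 and +49 mm
- pad_top (a point): centre of the top of the orange order pad, a slab 150 x 105 x 13 mm (x, y, z) fixed to the counter; 13 mm above the counter; its long side is its x. Two blocks fit side by side along it
- dry_0_center (a point): a black rubber heel block, 56 x 54 x 12 mm (x, y, z), 35 g, lying flat; this point is its centre, half-way up (6 mm above its underside); grasp it across either pair of sides. A dry block: starts inside the chamber; one or two are there (None if absent)
- dry_1_center (a point): a black rubber heel block, 56 x 54 x 12 mm (x, y, z), 35 g, lying flat; this point is its centre, half-way up (6 mm above its underside); grasp it across either pair of sides. A dry block: starts inside the chamber; one or two are there (None if absent)
- primed_0_center (a point): a black rubber heel block, 56 x 54 x 12 mm (x, y, z), 35 g, lying flat; this point is its centre, half-way up (6 mm above its underside); grasp it across either pair of sides. A primed block: starts on the counter left of and in front of the box; two or three are there (None if absent)
- primed_1_center (a point): a black rubber heel block, 56 x 54 x 12 mm (x, y, z), 35 g, lying flat; this point is its centre, half-way up (6 mm above its underside); grasp it across either pair of sides. A primed block: starts on the counter left of and in front of the box; two or three are there (None if absent)
- primed_2_center (a point): a black rubber heel block, 56 x 54 x 12 mm (x, y, z), 35 g, lying flat; this point is its centre, half-way up (6 mm above its underside); grasp it across either pair of sides. A primed block: starts on the counter left of and in front of the box; two or three are there (None if absent)
- glue_tin: yellow glue tin, 62 x 62 x 84 mm, origin under its centre; bystander, stands at the back left
- tape_measure: yellow tape measure, 58 x 69 x 29 mm, origin under its centre; bystander at the front right
- marker_red: red and black marker, 142 mm long, 16 mm thick, origin under its centre; bystander lying at the front right
Mind the look-alikes: they are no part of the job. What is shaped like the part that bears primed_0_center but brown or green is not meant.

How it is judged (in metres and radians):
On the way, in this order (a step that is already met when the one before it is completed fails the run):
1. the air shutter is fully shut (within 3 mm) with the cover still seated (value of joint air_slide above 0.037 m and z of cover_base in the frame of cover_seat between -0.002 and 0.002 m and horizontal distance between cover_base and cover_seat below 0.004 m and angle between the y axis of cover_base and the y axis of cover_seat, either way round below 0.04 rad and angle between cover_base's own z axis and vertical below 0.02 rad), for 0.2 s.
2. the cover is off and lies flat on the counter (height (world z) of cover_base below 0.006 m and angle between cover_base's own z axis and vertical below 0.05 rad), for 0.2 s.
3. every dry block lies flat on the order pad and every primed block flat on the chamber floor (x of primed_0_center in the frame of chamber between -0.055 and 0.055 m and y of primed_0_center in the frame of chamber between -0.095 and 0.095 m and z of each of primed_0_center, primed_1_center, primed_2_center in the frame of chamber below 0.01 m and angle between each of primed_0_center, primed_1_center, primed_2_center, dry_0_center, dry_1_center's own z axis and vertical below 0.1 rad and x of primed_1_center in the frame of chamber between -0.055 and 0.055 m and y of primed_1_center in the frame of chamber between -0.095 and 0.095 m and x of primed_2_center in the frame of chamber between -0.055 and 0.055 m and y of primed_2_center in the frame of chamber between -0.095 and 0.095 m and x of dry_0_center in the frame of pad_top between -0.065 and 0.065 m and y of dry_0_center in the frame of pad_top between -0.045 and 0.045 m and z of dry_0_center in the frame of pad_top between 0.003 and 0.01 m and x of dry_1_center in the frame of pad_top between -0.065 and 0.065 m and y of dry_1_center in the frame of pad_top between -0.045 and 0.045 m and z of dry_1_center in the frame of pad_top between 0.003 and 0.01 m), for 0.2 s.
4. the cover is seated on its pins again, the air still shut (z of cover_base in the frame of cover_seat between -0.002 and 0.002 m and horizontal distance between cover_base and cover_seat below 0.004 m and angle between the y axis of cover_base and the y axis of cover_seat, either way round below 0.04 rad and angle between cover_base's own z axis and vertical below 0.02 rad and value of joint air_slide above 0.03 m), for 0.2 s.
5. the air shutter is fully open again (within 3 mm) (z of cover_base in the frame of cover_seat between -0.002 and 0.002 m and horizontal distance between cover_base and cover_seat below 0.004 m and angle between the y axis of cover_base and the y axis of cover_seat, either way round below 0.04 rad and angle between cover_base's own z axis and vertical below 0.02 rad and value of joint air_slide below 0.003 m), for 0.2 s.
At the end, for the whole second after the job is handed in: The shutter is open to within 3 mm; the cover is seated on both pins (within 2 mm of its seat in height, 4 mm sideways, level); every primed block that was present lies flat on the chamber floor; every dry block lies flat with its centre well over the order pad (all of step 3 and all of step 5); the robot touches nothing.
It fails at once if the cover is off while the air is not shut (z of cover_base in the frame of cover_seat above 0.02 m and value of joint air_slide below 0.03 m).
It fails at once if a bystander is pushed more than 3 cm (distance of any of glue_tin, tape_measure, marker_red from where it was at the start of the episode above 0.03 m).
Of dry_0, dry_1 only 1 to 2 are there at a start; the rules pass over those that are not, and their reading is None.
Of primed_0, primed_1, primed_2 only 2 to 3 are there at a start; the rules pass over those that are not, and their reading is None.
At some moment in a run one of primed_0, primed_1, primed_2 may be knocked a few centimetres aside while the robot is not near it.
Once in a run the grip may slacken for a moment while it holds something.
It also fails if it takes over 210 s, if anything falls off the work surface, if the arm or the gripper's body presses on something with over 40 N, if the wrist force passes 120 N, or if a joint passes its speed limit or range.

## Working session

There is one attempt and no reset: what is moved stays moved. The work goes in short steps, Python scripts to look and compute and a tool call to move; the robot and the scene stay as the last step left them, time stands still between calls to the robot, and variables do not carry over. Pictures are saved under pics/ and viewed, at most 14 in all, crops included, and the job is handed in when it is done.

Besides the shell and the picture viewer there is one more tool, called as name([rows], argument=value, ...), one row to a line, values as JSON. jog_arm: Moves the arm, as the interface text tells. Its arguments: {"type":"object","properties":{"motion":{"type":"array"}},"required":["motion"]}

```bash
ls; mkdir -p pics; cat > h.py <<'E'
import numpy as np, cv2, json
from scipy.spatial.transform import Rotation as R
from cell import env
np.set_printoptions(precision=1,suppress=True)
def cam(n,save=None):
    c=env.read_camera(n)
    if save: cv2.imwrite('pics/'+save,c['color'][:,:,::-1])
    return c
def rays(c,uv):
    K=c['camera_matrix'];uv=np.atleast_2d(uv).astype(float)
    d=np.stack([(uv[:,0]-K[0,2])/K[0,0],(uv[:,1]-K[1,2])/K[1,1]],1)
    u=d.copy()
    for _ in range(20): u=d/(1+c['k1']*(u**2).sum(1,keepdims=True))
    T=np.linalg.inv(c['world_to_cam'])
    v=np.c_[u[:,0],-u[:,1],-np.ones(len(u))]
    return T[:3,3],v@T[:3,:3].T
def at_z(c,uv,z):
    o,d=rays(c,uv); s=(z-o[2])/d[:,2]; return o+d*s[:,None]
def depth(c,uv):
    o,d=rays(c,uv); uv=np.atleast_2d(uv).round().astype(int)
    return o+d*c['z_map'][uv[:,1],uv[:,0]][:,None]
def cloud(c):
    h,w=c['z_map'].shape; u,v=np.meshgrid(np.arange(w),np.arange(h))
    return depth(c,np.stack([u.ravel(),v.ravel()],1)).reshape(h,w,3)
def st():
    s=env.state(); print('t',round(s['t'],2),'pos',np.array(s['eef_pos']),'rot',np.round(s['tcp_rot'],3),'F',np.array(s['ft_force']),'op',round(s['opening'],3),'g',s['grip_force']); return s
E
python3 - <<'E'
from h import *
s=st()
for n in ['scene','top']:
    c=cam(n,n+'0.png'); print(n,np.linalg.inv(c['world_to_cam'])[:3,3])
    for th in ['shutter_top','dry_box','cover_handle','pad_top','primed_0_center','glue_tin','tape_measure','marker_red']:
        try:
            for r in env.recognise(n,th): print(th,round(r['score'],2),np.round(r['location']),depth(c,r['location'])[0])
        except Exception as e: print(th,e)
E
```

```text
pics
t 0.0 pos [ 153.9 -605.6  291.7] rot [-3.1 -0.   0.2] F [ 1.1 -0.  -0.7] op 1.0 g 0.0
scene [-366.8 -836.4 1106.1]
dry_box 0.55 [221. 192.] [514.8 142.8  12.9]
pad_top 0.87 [267. 255.] [ 370.9 -250.3    9.6]
glue_tin 0.23 [225. 190.] [516.1 116.8  32.9]
marker_red 0.61 [294. 268.] [ 391.1 -362.3    7. ]
top [ 321.4  -38.  1252. ]
shutter_top 0.58 [197. 182.] [596.1 146.3  46.1]
dry_box 0.78 [203. 184.] [584.9 125.5  52.4]
cover_handle 0.76 [254. 168.] [628.6 -42.1  86.2]
pad_top 0.95 [315. 239.] [ 403.3 -238.    12.6]
pad_top 0.61 [154. 200.] [542.4 296.8  10.4]
primed_0_center 0.75 [126. 255.] [358.3 388.3  11.4]
primed_0_center 0.73 [192. 241.] [402.6 165.8  12.3]
primed_0_center 0.49 [122. 192.] [573.2 408.2  12.9]
primed_0_center 0.16 [199. 178.] [607.4 140.9  48. ]
glue_tin 0.62 [144. 142.] [725.2 323.1  78.9]
marker_red 0.68 [353. 238.] [ 403.8 -367.3    7.9]
```

View pics/top0.png

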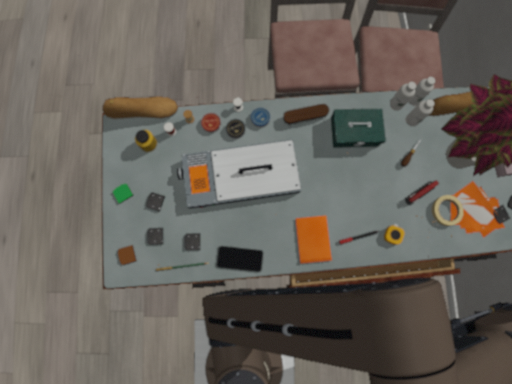

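View pics/scene0.png

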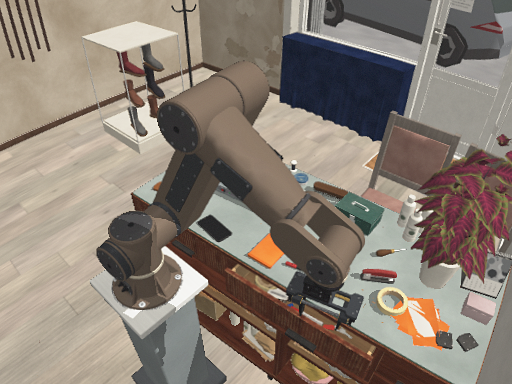

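The top view shows the box with the cover at about (255,172) and the shutter at (199,179). Three black blocks lie at (155,202), (155,237) and (192,242), with brown (126,255) and green (122,192) look-alikes. The pad is at (313,240), and a black slab lies at (240,258). The scene view is mostly blocked by the arm.

```bash
python3 - <<'E'
from h import *
c=cam('top'); P=cloud(c); im=c['color'].astype(int); hsv=cv2.cvtColor(c['color'],cv2.COLOR_RGB2HSV)
def rect(mask,name):
    q=P[mask][:,:2].astype(np.float32)
    (x,y),(w,h),a=cv2.minAreaRect(q); print(name,len(q),np.array([x,y]),'size',np.array([w,h]),'ang',round(a,1),'z',np.median(P[mask][:,2]),'med',np.median(q,0))
X,Y,Z=P[...,0],P[...,1],P[...,2]
reg=(X>480)&(X<760)&(Y>-150)&(Y<240)
rect(reg&(Z>38)&(Z<62)&(hsv[...,2]>10),'box')
rect(reg&(Z>40)&(Z<64)&(im.min(2)>150),'cover')
rect(reg&(Z>75)&(Z<100),'handle')
org=(hsv[...,0]<16)&(hsv[...,1]>180)&(hsv[...,2]>120)
rect(reg&org&(Y>80),'shutter')
rect(org&(abs(X-400)<110)&(abs(Y+240)<100),'pad')
dark=im.max(2)<80
n,l,s,ce=cv2.connectedComponentsWithStats(((dark)&(X>300)&(X<800)&(Y<500)&(Y>-300)).astype(np.uint8))
for i in range(1,n):
    if s[i,4]>60: rect(l==i,'dark%s'%np.round(ce[i]))
for uv in [(240,258),(180,267),(395,235),(144,140),(126,255),(122,192),(180,172)]: print(uv,depth(c,uv)[0])
E
```

```text
box 5389 [622.2  25.7] size [186.5 376.7] ang 7.8 z 52.742187836460744 med [618.4  24.8]
cover 3241 [631.7 -35.2] size [167.9 252.6] ang 7.5 z 54.23969363430706 med [630.  -28.6]
handle 132 [632.4 -42.6] size [ 12.7 108.2] ang 7.6 z 85.92055750757606 med [632.  -44.4]
shutter 413 [605.6 141.8] size [86.5 54.9] ang 7.8 z 47.71420366038228 med [604.6 141.2]
pad 1296 [ 405.  -232.8] size [145.7  99.8] ang 4.5 z 9.315293285951725 med [ 404.  -232.3]
dark[234. 131.] 204 [560.3  10.9] size [482.9  68.3] ang 3.5 z 20.41813773860349 med [780.3  22.9]
dark[142. 136.] 122 [547.5 146.6] size [582.6  37.8] ang 42.9 z 83.01428743416784 med [744.4 329.1]
dark[255. 168.] 83 [630.5 -44.1] size [  8.7 105.2] ang 7.6 z 85.6368359027183 med [630.2 -44.4]
dark[244. 200.] 317 [534.3  -1.2] size [  9.8 374.3] ang 6.8 z 23.77051318593226 med [537.3  -9.1]
dark[154. 202.] 242 [538.2 297.5] size [54.3 56.1] ang 71.1 z 11.514185637303854 med [538.4 297.7]
dark[154. 236.] 260 [389.4 139.2] size [374.7  60.3] ang 78.2 z 10.990970480296596 med [421.2 291.8]
dark[191. 242.] 252 [379.7  77.5] size [251.6  60.5] ang 76.7 z 11.285634622073871 med [400.8 169.7]
dark[239. 259.] 1008 [344.2  12. ] size [149.7  73. ] ang 83.0 z 7.610476200568087 med [343.6  12.2]
(240, 258) [346.2   8.9  12. ]
(180, 267) [319.3 209.4  -8.8]
(395, 235) [ 409.9 -504.6   29.1]
(144, 140) [731.6 320.5  83.4]
(126, 255) [359.3 386.2  12.6]
(122, 192) [572.1 410.2  11.9]
(180, 172) [629.1 204.2  50. ]
```

```bash
cat >> h.py <<'E'
# box frame estimate
BOX=dict(o=np.array([626.,5.]),yaw=7.6)
def bx(x,y):
    a=np.radians(BOX['yaw']); return BOX['o']+np.array([x*np.cos(a)-y*np.sin(a),x*np.sin(a)+y*np.cos(a)])
def plan(tgts,hand,cur=None):
    """tgts: list of (x,y,z,yawdeg); prints rows (turn spread over the rows)"""
    if cur is None:
        s=env.state(); p=np.array(s['eef_pos'],float); e=np.degrees(s['tcp_rot']); print('rpy',e); yaw=e[2]
    else: p=np.array(cur[:3],float); yaw=cur[3]
    for t in tgts:
        d=np.array(t[:3],float)-p; dy=(t[3]-yaw+180)%360-180
        n=max(1,int(np.ceil(max(np.abs(d).max()/58,abs(dy)/10.5,np.linalg.norm(d)/60))))
        out=[]
        for i in range(n):
            y2=yaw+dy/n
            a=np.radians(y2); v=d/n
            loc=[np.cos(a)*v[0]+np.sin(a)*v[1], np.sin(a)*v[0]-np.cos(a)*v[1], -v[2]]
            out.append([0,0,float(round(-dy/n,1))]+[float(round(q,1)) for q in loc]+[hand]); yaw=y2
        p=np.array(t[:3],float)
        print('->',t); print(json.dumps(out).replace('.0,',','))
E
python3 - <<'E'
from h import *
s=st(); print(np.degrees(s['tcp_rot']))
t=bx(-5,138)
plan([(*t,260,97.6)],0)
E
```

```text
t 0.95 pos [ 153.9 -605.8  292.3] rot [3.1 0.  0.2] F [-0.3 -1.  -0.2] op 1.0 g 0.0
[180.    0.   14.3]
rpy [180.    0.   14.3]
-> (np.float64(602.7925404432594), np.float64(141.12646260342714), 260, 97.6)
[[0, 0, -5.6, 45, -36.7, 2.2, 0], [0, 0, -5.6, 48.4, -32.2, 2.2, 0], [0, 0, -5.6, 51.3, -27.3, 2.2, 0], [0, 0, -5.6, 53.7, -22.2, 2.2, 0], [0, 0, -5.6, 55.6, -16.9, 2.2, 0], [0, 0, -5.6, 56.9, -11.5, 2.2, 0], [0, 0, -5.6, 57.8, -5.9, 2.2, 0], [0, 0, -5.6, 58.1, -0.3, 2.2, 0], [0, 0, -5.6, 57.8, 5.3, 2.2, 0], [0, 0, -5.6, 57.1, 10.9, 2.2, 0], [0, 0, -5.6, 55.7, 16.4, 2.2, 0], [0, 0, -5.6, 53.9, 21.7, 2.2, 0], [0, 0, -5.6, 51.5, 26.8, 2.2, 0], [0, 0, -5.6, 48.7, 31.7, 2.2, 0], [0, 0, -5.6, 45.4, 36.2, 2.2, 0]]
```

jog_arm([
  [0,0,-5.6,45,-37,0,0],
  [0,0,-5.6,48,-32,0,0],
  [0,0,-5.6,51,-27,0,0],
  [0,0,-5.6,54,-22,0,0],
  [0,0,-5.6,56,-17,0,0],
  [0,0,-5.6,57,-11,0,0],
  [0,0,-5.6,58,-6,0,0],
  [0,0,-5.6,58,0,0,0],
])

```text
t: 1.95
eef_pos: [431.5, -230.6, 292.5]
tcp_rot: [3.141, 0.0, 1.034]
ft_force: [0.2, -1.3, 0.2]
opening: 0.216
grip_force: 0.0
```

jog_arm([
  [0,0,-5.6,58,5,0,0],
  [0,0,-5.6,57,11,0,0],
  [0,0,-5.6,56,16,0,0],
  [0,0,-5.6,54,22,0,0],
  [0,0,-5.6,51,27,0,0],
  [0,0,-5.6,48,32,0,0],
  [0,0,-5.6,45,36,0,0],
  [0,0,0,0,0,0,0],
  [0,0,0,0,0,0,0],
])

```text
t: 3.08
eef_pos: [669.8, 95.2, 291.9]
tcp_rot: [-3.141, 0.0, 1.715]
ft_force: [-0.0, -0.1, -0.8]
opening: 0.005
grip_force: 0.0
```

```bash
python3 - <<'E'
from h import *
s=st(); print(np.degrees(s['tcp_rot']))
c=cam('wrist','w1.png'); T=np.linalg.inv(c['world_to_cam']); print(T[:3,3],T[:3,:3])
for th in ['shutter_top','cover_handle','pin_left']:
    for r in env.recognise('wrist',th): print(th,round(r['score'],2),np.round(r['location']),depth(c,r['location'])[0])
E
```

```text
t 3.08 pos [669.8  95.2 291.9] rot [-3.1  0.   1.7] F [-0.  -0.1 -0.8] op 0.005 g 0.0
[-180.     0.    98.2]
[659.1 172.  384.4] [[ 1.  -0.1 -0. ]
 [ 0.1  1.   0.3]
 [-0.  -0.3  1. ]]
shutter_top 0.68 [209. 134.] [606.4 142.8  48.9]
shutter_top 0.23 [64. 92.] [410.3 164.8  12.5]
cover_handle 0.62 [198. 214.] [603.6  40.   55.2]
cover_handle 0.42 [212. 135.] [609.8 142.1  48.4]
pin_left 0.84 [216. 132.] [615.  146.5  49.4]
```

View pics/w1.png

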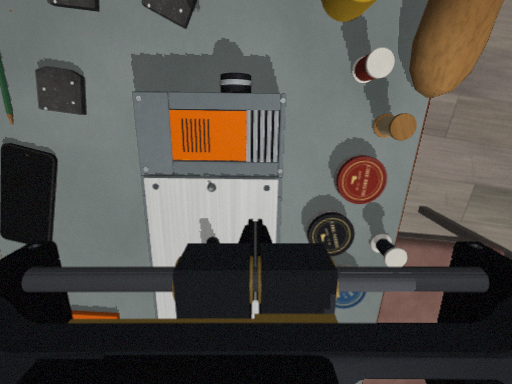

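```bash
sed -i 's/a=np.radians(y2); v=d\/n/a=np.radians(yaw); v=d\/n/' h.py; python3 - <<'E'
from h import *
c=cam('wrist')
print('ribs',depth(c,(196,136)),at_z(c,(196,136),48.5))
print('window corners',at_z(c,[(170,111),(247,109),(280,108),(281,162),(174,162)],50))
print('pin',at_z(c,(211,186),60))
k=at_z(c,[(136,94),(284,94),(283,175),(143,177)],50);print('box',k, np.degrees(np.arctan2(*(k[1]-k[0])[1::-1])))
h=cv2.cvtColor(c['color'],cv2.COLOR_RGB2HSV); m=((h[...,0]<20)&(h[...,1]>180)&(h[...,2]>120)).astype(np.uint8); m[240:]=0
q=np.argwhere(m)[:,::-1].astype(np.float64); w=at_z(c,q,48.5)[:,:2].astype(np.float32); print(cv2.minAreaRect(w))
t=bx(-25,138); print('t',t)
E
```

```text
ribs [[591.1 136.8  48.1]] [[591.1 136.8  48.5]]
window corners [[558.6 161.6  50. ]
 [648.8 176.9  50. ]
 [687.3 183.5  50. ]
 [699.3 120.2  50. ]
 [566.8 101.2  50. ]]
pin [[616.9  79.7  60. ]]
box [[518.3 174.9  50. ]
 [689.3 199.5  50. ]
 [704.6 104.2  50. ]
 [529.   76.4  50. ]] 8.178653275307457
((691.848876953125, 134.83631896972656), (74.93780517578125, 273.30767822265625), 86.17778015136719)
t [583.  138.5]
```

```bash
sed -i 's/^BOX=.*/BOX=dict(o=np.array([627.5,3.5]),yaw=7.7)/' h.py; python3 - <<'E'
from h import *
st()
a,b=bx(-22,138),bx(20,138)
plan([(*a,292,97.7),(*a,135,97.7),(*a,124,97.7),(*b,123.5,97.7)],0)
E
```

```text
t 3.33 pos [669.9  94.4 292.6] rot [3.1 0.  1.7] F [ 0.1  0.4 -0.2] op 0.004 g 0.0
rpy [180.    0.   98.2]
-> (np.float64(587.2082760185493), np.float64(137.307985481445), 292, 97.7)
[[0, 0, 0.2, 27.1, -37.9, 0.3, 0], [0, 0, 0.2, 27, -38, 0.3, 0]]
-> (np.float64(587.2082760185493), np.float64(137.307985481445), 135, 97.7)
[[0, 0, -0, 0, 0, 52.3, 0], [0, 0, -0, 0, 0, 52.3, 0], [0, 0, -0, 0, 0, 52.3, 0]]
-> (np.float64(587.2082760185493), np.float64(137.307985481445), 124, 97.7)
[[0, 0, -0, 0, 0, 11, 0]]
-> (np.float64(628.8295704065724), np.float64(142.93540526901324), 123.5, 97.7)
[[0, 0, -0, -0, 42, 0.5, 0]]
```

jog_arm([
  [0,0,0.3,27,-38,0,0],
  [0,0,0.2,27,-38,0,0],
  [0,0,0,0,0,50,0],
  [0,0,0,0,0,50,0],
  [0,0,0,0,0,40,0],
  [0,0,0,0,0,17,0],
  [0,0,0,0,0,5,0],
  [0,0,0,0,0,4,0],
  [0,0,0,0,0,0,0],
])

```text
t: 4.45
eef_pos: [587.6, 138.1, 127.1]
tcp_rot: [3.14, 0.0, 1.706]
ft_force: [-0.0, 0.3, 0.1]
opening: 0.009
grip_force: 0.0
```

jog_arm([
  [0,0,0,0,0,2,0],
  [0,0,0,0,0,2,0],
  [0,0,0,0,0,0,0],
  [0,0,0,0,0,0,0],
])

```text
t: 4.95
eef_pos: [587.7, 138.2, 123.3]
tcp_rot: [3.14, 0.0, 1.706]
ft_force: [-0.5, -0.3, 8.5]
opening: 0.006
grip_force: 4.4
```

jog_arm([
  [0,0,0,0,7,0.3,0],
  [0,0,0,0,7,0,0],
  [0,0,0,0,7,0,0],
  [0,0,0,0,7,0,0],
  [0,0,0,0,7,0,0],
  [0,0,0,0,5,0,0],
  [0,0,0,0,3,0,0],
  [0,0,0,0,0,0,0],
])

```text
t: 5.95
eef_pos: [629.2, 143.9, 122.7]
tcp_rot: [-3.14, 0.0, 1.706]
ft_force: [-6.2, -0.8, 10.8]
opening: 0.006
grip_force: 5.3
```

jog_arm([
  [0,0,0,0,-1,-10,0],
  [0,0,0,0,-20,-50,0],
  [0,0,0,-58,0,-50,95],
  [0,0,0,-40,0,-59,95],
  [0,0,0,0,0,0,95],
  [0,0,0,0,0,0,95],
])

```text
t: 6.7
eef_pos: [619.9, 59.5, 274.2]
tcp_rot: [-3.141, -0.0, 1.706]
ft_force: [0.6, -0.1, 0.0]
opening: 0.367
grip_force: 0.0
```

```bash
python3 - <<'E'
from h import *
st()
c=cam('wrist','w2.png')
for th in ['shutter_top','cover_handle','pin_left']:
    for r in env.recognise('wrist',th): print(th,round(r['score'],2),np.round(r['location']),depth(c,r['location'])[0])
P=cloud(c); Z=P[...,2]
m=(Z>78)&(Z<95)&(P[...,1]<20)&(P[...,1]>-110)&(abs(P[...,0]-632)<40)
print(m.sum(), cv2.minAreaRect(P[m][:,:2].astype(np.float32)))
E
```

```text
t 6.7 pos [619.9  59.5 274.2] rot [-3.1 -0.   1.7] F [ 0.6 -0.1  0. ] op 0.367 g 0.0
shutter_top 0.61 [260. 109.] [614.5 143.9  48.1]
cover_handle 0.85 [253. 211.] [622.3  24.5  55.6]
cover_handle 0.53 [257. 107.] [610.6 146.   48.7]
pin_left 0.79 [259. 107.] [613.1 145.7  48.4]
593 ((631.7157592773438, -45.118797302246094), (11.819104194641113, 108.69134521484375), 7.309048175811768)
```

View pics/w2.png

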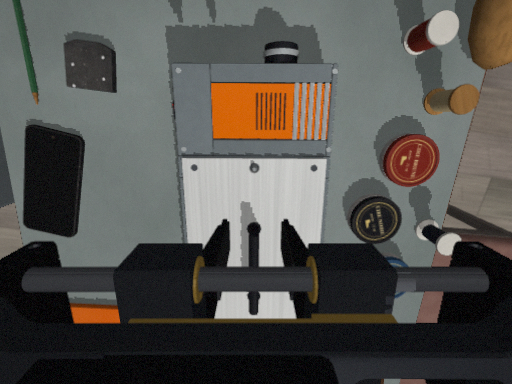

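```bash
python3 - <<'E'
from h import *
plan([(632.2,-44.5,200,97.6),(632.2,-44.5,141,97.6)],50)
E
```

```text
rpy [-179.9   -0.    97.8]
-> (632.2, -44.5, 200, 97.6)
[[0, 0, 0.1, -35.1, -0.7, 24.4, 50], [0, 0, 0.1, -35.1, -0.6, 24.4, 50], [0, 0, 0.1, -35.1, -0.6, 24.4, 50]]
-> (632.2, -44.5, 141, 97.6)
[[0, 0, 0, 0, 0, 29.5, 50], [0, 0, 0, 0, 0, 29.5, 50]]
```

jog_arm([
  [0,0,0.2,-35,-1,24,60],
  [0,0,0,-35,0,25,60],
  [0,0,0,-35,-1,25,60],
  [0,0,0,0,0,30,60],
  [0,0,0,0,0,29,60],
  [0,0,0,0,0,0,60],
])

```text
t: 7.65
eef_pos: [631.3, -44.4, 139.0]
tcp_rot: [-3.137, -0.001, 1.703]
ft_force: [0.4, -0.3, -0.1]
opening: 0.631
grip_force: 0.0
```

jog_arm([
  [0,0,0,0,0,0,30],
  [0,0,0,0,0,0,10],
  [0,0,0,0,0,0,5],
  [0,0,0,0,0,0,5],
  [0,0,0,0,0,0,5],
  [0,0,0,0,0,0,5],
  [0,0,0,0,0,0,5],
])

```text
t: 8.52
eef_pos: [632.2, -45.0, 141.6]
tcp_rot: [3.142, 0.0, 1.703]
ft_force: [-0.0, -0.5, 2.2]
opening: 0.123
grip_force: 30.0
```

jog_arm([
  [0,0,0,0,0,-5,5],
  [0,0,0,0,0,-5,5],
  [0,0,0,0,0,-8,5],
  [0,0,0,0,0,-15,5],
  [0,0,0,0,0,-10,5],
  [0,0,0,0,0,0,5],
])

```text
t: 9.28
eef_pos: [632.5, -45.0, 185.7]
tcp_rot: [3.14, 0.001, 1.703]
ft_force: [0.5, 0.5, -1.4]
opening: 0.125
grip_force: 30.0
```

```bash
python3 - <<'E'
from h import *
st()
plan([(572,-400,180,90),(572,-400,93,90)],5)
E
```

```text
t 9.28 pos [632.5 -45.  185.7] rot [3.1 0.  1.7] F [ 0.5  0.5 -1.4] op 0.125 g 29.99924808740616
rpy [179.9   0.   97.6]
-> (572, -400, 180, 90)
[[0, 0, 1.1, -49.1, -15.2, 0.8, 5], [0, 0, 1.1, -49.4, -14.3, 0.8, 5], [0, 0, 1.1, -49.7, -13.4, 0.8, 5], [0, 0, 1.1, -49.9, -12.4, 0.8, 5], [0, 0, 1.1, -50.2, -11.5, 0.8, 5], [0, 0, 1.1, -50.4, -10.5, 0.8, 5], [0, 0, 1.1, -50.5, -9.6, 0.8, 5]]
-> (572, -400, 93, 90)
[[0, 0, -0, 0, 0, 43.5, 5], [0, 0, -0, 0, 0, 43.5, 5]]
```

jog_arm([
  [0,0,0.4,-25,-8,0,5],
  [0,0,1,-40,-12,0,5],
  [0,0,1,-45,-13,1,5],
  [0,0,1,-45,-12,1,5],
  [0,0,1,-45,-11,1,5],
  [0,0,1,-45,-10,1,5],
  [0,0,1,-45,-9,1,5],
  [0,0,1.2,-45,-9,1,5],
  [0,0,0,-15,-2,0,5],
  [0,0,0,0,0,0,5],
])

```text
t: 10.52
eef_pos: [571.6, -400.9, 177.9]
tcp_rot: [-3.141, -0.001, 1.569]
ft_force: [0.3, -0.1, -2.7]
opening: 0.129
grip_force: 30.0
```

```bash
python3 - <<'E'
from h import *
st()
plan([(572,-400,150,90),(572,-400,93,90)],5)
c=cam('scene','s1.png')
E
```

```text
t 10.53 pos [ 571.6 -400.9  177.9] rot [-3.1 -0.   1.6] F [ 0.3 -0.1 -2.7] op 0.129 g 29.999278485774994
rpy [-180.    -0.    89.9]
-> (572, -400, 150, 90)
[[0, 0, -0.1, 0.9, 0.4, 27.9, 5]]
-> (572, -400, 93, 90)
[[0, 0, -0, 0, 0, 57, 5]]
```

View pics/s1.png

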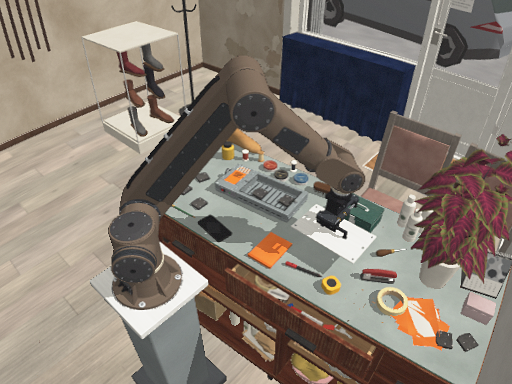

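The scene view shows the cover held level over the free counter at (335,230). The chamber is open at (262,190), and the path is clear.

jog_arm([
  [0,0,0,0,0,40,5],
  [0,0,0,0,0,30,5],
  [0,0,0,0,0,10,5],
  [0,0,0,0,0,4,5],
  [0,0,0,0,0,2,5],
  [0,0,0,0,0,0,5],
  [0,0,0,0,0,0,5],
])

```text
t: 11.45
eef_pos: [572.1, -400.8, 93.2]
tcp_rot: [3.141, 0.001, 1.57]
ft_force: [-0.5, 0.7, -2.5]
opening: 0.122
grip_force: 30.0
```

jog_arm([
  [0,0,0,0,0,1,5],
  [0,0,0,0,0,0.8,5],
  [0,0,0,0,0,0,5],
  [0,0,0,0,0,0,5],
])

```text
t: 11.95
eef_pos: [572.0, -400.8, 91.6]
tcp_rot: [3.141, 0.001, 1.57]
ft_force: [-1.2, 2.1, 4.0]
opening: 0.122
grip_force: 30.0
```

jog_arm([
  [0,0,0,0,0,0,40],
  [0,0,0,0,0,0,60],
  [0,0,0,0,0,0,60],
  [0,0,0,0,0,-30,80],
  [0,0,0,0,0,-50,80],
  [0,0,0,0,0,-50,80],
])

```text
t: 12.7
eef_pos: [571.9, -400.5, 221.8]
tcp_rot: [-3.141, -0.0, 1.57]
ft_force: [-0.7, 0.1, -0.1]
opening: 0.701
grip_force: 0.0
```

```bash
python3 - <<'E'
from h import *
st()
c=cam('top','t2.png'); im=c['color']
cv2.imwrite('pics/t2c.png',cv2.resize(im[120:280,90:370,::-1],None,fx=2.8,fy=2.8,interpolation=cv2.INTER_CUBIC))
for r in env.recognise('top','dry_0_center')+[{'score':0,'location':[0,0]}]+env.recognise('top','primed_0_center'): print(round(r['score'],2),np.round(r['location']),at_z(c,r['location'],12)[0])
E
```

```text
t 12.7 pos [ 571.9 -400.5  221.8] rot [-3.1 -0.   1.6] F [-0.7  0.1 -0.1] op 0.701 g 0.0
0.57 [156. 236.] [422.7 288.7  12. ]
0 [0 0] [1394.7 1005.1   12. ]
0.59 [126. 257.] [353.4 387.9  12. ]
0.59 [121. 195.] [561.3 412.7  12. ]
0.58 [192. 241.] [403.  168.5  12. ]
```

View pics/t2c.png

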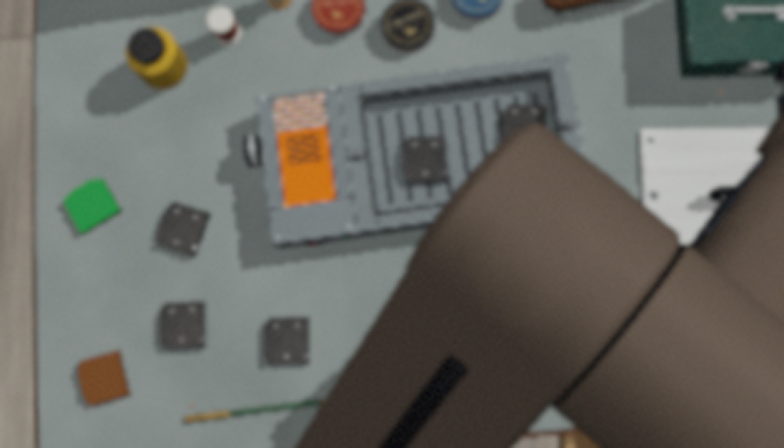

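```bash
python3 - <<'E'
from h import *
plan([(620,40,380,97.6)],80)
E
```

```text
rpy [179.8   0.2  90. ]
-> (620, 40, 380, 97.6)
[[0, 0, -1, 55.1, 5.9, -19.5, 80], [0, 0, -1, 55, 6.8, -19.5, 80], [0, 0, -1, 54.9, 7.7, -19.5, 80], [0, 0, -1, 54.8, 8.6, -19.5, 80], [0, 0, -1, 54.6, 9.6, -19.5, 80], [0, 0, -1, 54.5, 10.5, -19.5, 80], [0, 0, -1, 54.3, 11.4, -19.5, 80], [0, 0, -1, 54.1, 12.3, -19.5, 80]]
```

jog_arm([
  [0,0,-1,55,6,-20,80],
  [0,0,-1,55,7,-20,80],
  [0,0,-1,55,8,-20,80],
  [0,0,-1,55,9,-20,80],
  [0,0,-1,55,10,-20,80],
  [0,0,-1,54,10,-20,80],
  [0,0,-1,54,11,-20,80],
  [0,0,-0.6,54,12,-20,80],
  [0,0,0,0,0,0,80],
  [0,0,0,0,0,0,80],
])

```text
t: 14.1
eef_pos: [618.4, 40.1, 379.3]
tcp_rot: [-3.14, -0.0, 1.703]
ft_force: [0.0, -0.6, 0.2]
opening: 0.836
grip_force: 0.0
```

```bash
cat >> h.py <<'E'
def darkrects(c,zr,reg,thr=70,mn=150):
    P=cloud(c); X,Y,Z=P[...,0],P[...,1],P[...,2]
    m=((c['color'].max(2)<thr)&(Z>zr[0])&(Z<zr[1])&(X>reg[0])&(X<reg[1])&(Y>reg[2])&(Y<reg[3])).astype(np.uint8)
    m=cv2.morphologyEx(m,cv2.MORPH_OPEN,np.ones((3,3)))
    n,l,s,ce=cv2.connectedComponentsWithStats(m)
    for i in range(1,n):
        if s[i,4]>mn:
            r=cv2.minAreaRect(P[l==i][:,:2].astype(np.float32)); print(np.round(ce[i]),s[i,4],'c',np.array(r[0]),'sz',np.array(r[1]),'ang',round(r[2],1),'z',np.median(Z[l==i]))
E
python3 - <<'E'
from h import *
st()
c=cam('wrist','w3.png')
darkrects(c,(23,36),(500,760,-200,120)); print()
darkrects(c,(4,20),(300,760,100,460))
E
```

```text
t 14.1 pos [618.4  40.1 379.3] rot [-3.1 -0.   1.7] F [ 0.  -0.6  0.2] op 0.836 g 0.0
[253. 187.] 627 c [616.2   1.6] sz [54.6 53. ] ang 0.3 z 30.18200390480871
[265. 253.] 593 c [ 654.  -119.1] sz [54.6 55.5] ang 86.3 z 30.202972602033924

[135.  59.] 549 c [414.3 175.4] sz [37.2 70.7] ang 50.4 z 11.94304809186923
```

View pics/w3.png

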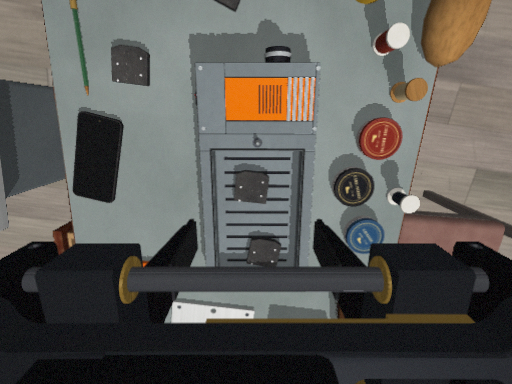

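The wrist view shows two dry blocks in the chamber at (251,187) and (265,250). The shutter is shut: its ribs sit at (270,98), beside the grille.

```bash
python3 - <<'E'
from h import *
plan([(616.2,1.6,160,90.3),(616.2,1.6,99,90.3)],80)
plan([(616.2,1.6,160,90.3),(365,-236,160,94.5),(365,-236,94.5,94.5)],40,(616.2,1.6,99,90.3))
E
```

```text
rpy [-179.9   -0.    97.5]
-> (616.2, 1.6, 160, 90.3)
[[0, 0, 1.8, -9.3, -1.8, 54.8, 80], [0, 0, 1.8, -9.4, -1.5, 54.8, 80], [0, 0, 1.8, -9.4, -1.2, 54.8, 80], [0, 0, 1.8, -9.4, -0.9, 54.8, 80]]
-> (616.2, 1.6, 99, 90.3)
[[0, 0, -0, 0, 0, 30.5, 80], [0, 0, -0, 0, 0, 30.5, 80]]
-> (616.2, 1.6, 160, 90.3)
[[0, 0, -0, 0, 0, -30.5, 40], [0, 0, -0, 0, 0, -30.5, 40]]
-> (365, -236, 160, 94.5)
[[0, 0, -0.7, -39.4, -42.1, -0, 40], [0, 0, -0.7, -38.9, -42.6, -0, 40], [0, 0, -0.7, -38.3, -43, -0, 40], [0, 0, -0.7, -37.8, -43.5, -0, 40], [0, 0, -0.7, -37.3, -43.9, -0, 40], [0, 0, -0.7, -36.7, -44.4, -0, 40]]
-> (365, -236, 94.5, 94.5)
[[0, 0, -0, 0, 0, 32.8, 40], [0, 0, -0, 0, 0, 32.8, 40]]
```

jog_arm([
  [0,0,1.8,-9,-2,55,80],
  [0,0,1.8,-9,-1.5,55,80],
  [0,0,1.8,-10,-1,55,80],
  [0,0,1.8,-10,-1,54,80],
  [0,0,0,0,0,30,80],
  [0,0,0,0,0,25,80],
  [0,0,0,0,0,5,80],
  [0,0,0,0,0,0,80],
])

```text
t: 15.15
eef_pos: [616.2, 1.1, 101.7]
tcp_rot: [-3.141, 0.0, 1.576]
ft_force: [0.6, 0.5, 0.3]
opening: 0.843
grip_force: 0.0
```

jog_arm([
  [0,0,0,0,0,0,60],
  [0,0,0,0,0,0,40],
  [0,0,0,0,0,0,40],
  [0,0,0,0,0,0,40],
  [0,0,0,0,0,0,40],
])

```text
t: 15.78
eef_pos: [616.4, 1.9, 102.2]
tcp_rot: [3.141, 0.0, 1.577]
ft_force: [-2.2, 0.4, 6.0]
opening: 0.584
grip_force: 30.0
```

jog_arm([
  [0,0,0,0,0,-10,40],
  [0,0,0,0,0,-20,40],
  [0,0,0,0,0,-30,40],
  [0,0,-0.7,-25,-27,0,40],
  [0,0,-0.7,-39,-42,0,40],
  [0,0,-0.7,-39,-43,0,40],
  [0,0,-0.7,-38,-43,0,40],
  [0,0,-0.7,-38,-44,0,40],
  [0,0,-0.7,-37,-44,0,40],
  [0,0,0,-12,-16,0,40],
])

```text
t: 17.02
eef_pos: [365.0, -238.2, 162.2]
tcp_rot: [3.141, 0.0, 1.648]
ft_force: [-0.0, 0.4, 0.3]
opening: 0.585
grip_force: 30.0
```

```bash
python3 - <<'E'
from h import *
st()
plan([(365,-236,94.5,94.5)],40)
E
```

```text
t 17.02 pos [ 365.  -238.2  162.2] rot [3.1 0.  1.6] F [-0.   0.4  0.3] op 0.585 g 29.96187061071396
rpy [180.    0.   94.4]
-> (365, -236, 94.5, 94.5)
[[0, 0, -0, 1.1, 0.1, 33.8, 40], [0, 0, -0, 1.1, 0.1, 33.8, 40]]
```

jog_arm([
  [0,0,0,2,0,30,40],
  [0,0,0,0,0,25,40],
  [0,0,0,0,0,8,40],
  [0,0,0,0,0,0,40],
  [0,0,0,0,0,0,40],
])

```text
t: 17.65
eef_pos: [366.9, -234.8, 99.4]
tcp_rot: [3.141, 0.001, 1.651]
ft_force: [0.7, -0.5, -0.8]
opening: 0.584
grip_force: 30.0
```

jog_arm([
  [0,0,0,0,0,1.5,40],
  [0,0,0,0,0,1,40],
  [0,0,0,0,0,0,40],
  [0,0,0,0,0,0,40],
])

```text
t: 18.15
eef_pos: [366.8, -234.7, 96.9]
tcp_rot: [3.141, 0.001, 1.65]
ft_force: [-1.5, 1.6, 12.2]
opening: 0.585
grip_force: 30.0
```

jog_arm([
  [0,0,0,0,0,0,68],
  [0,0,0,0,0,0,68],
  [0,0,0,0,0,0,68],
  [0,0,0,0,0,-20,68],
  [0,0,0,0,0,-50,80],
  [0,0,0,0,0,0,80],
])

```text
t: 18.9
eef_pos: [367.3, -235.1, 168.5]
tcp_rot: [3.138, 0.004, 1.65]
ft_force: [0.6, 0.1, -0.7]
opening: 0.828
grip_force: 0.0
```

```bash
python3 - <<'E'
from h import *
st()
plan([(653,-118,165,86.3),(653,-118,100,86.3)],80)
plan([(445,-230,165,94.5),(445,-230,99,94.5)],40,(653,-118,162,86.3))
E
```

```text
t 18.9 pos [ 367.3 -235.1  168.5] rot [3.1 0.  1.6] F [ 0.6  0.1 -0.7] op 0.828 g 0.0
rpy [179.8   0.2  94.6]
-> (653, -118, 165, 86.3)
[[0, 0, 1.4, 15.7, 49, 0.6, 80], [0, 0, 1.4, 16.8, 48.6, 0.6, 80], [0, 0, 1.4, 18, 48.2, 0.6, 80], [0, 0, 1.4, 19.2, 47.8, 0.6, 80], [0, 0, 1.4, 20.3, 47.3, 0.6, 80], [0, 0, 1.4, 21.4, 46.8, 0.6, 80]]
-> (653, -118, 100, 86.3)
[[0, 0, -0, 0, 0, 32.5, 80], [0, 0, -0, 0, 0, 32.5, 80]]
-> (445, -230, 165, 94.5)
[[0, 0, -2, -31.3, -50.1, -0.8, 40], [0, 0, -2, -29.5, -51.2, -0.8, 40], [0, 0, -2, -27.6, -52.2, -0.8, 40], [0, 0, -2, -25.8, -53.1, -0.8, 40]]
-> (445, -230, 99, 94.5)
[[0, 0, -0, 0, 0, 33, 40], [0, 0, -0, 0, 0, 33, 40]]
```

jog_arm([
  [0,0,1.4,16,49,0,80],
  [0,0,1.4,17,49,0,80],
  [0,0,1.4,18,48,0,80],
  [0,0,1.4,19,48,0,80],
  [0,0,1.4,20,47,0,80],
  [0,0,1.3,21,47,0,80],
  [0,0,0,0,0,0,80],
  [0,0,0,0,0,0,80],
])

```text
t: 19.9
eef_pos: [651.9, -118.1, 164.7]
tcp_rot: [-3.139, -0.0, 1.506]
ft_force: [0.7, 0.1, 0.9]
opening: 0.843
grip_force: 0.0
```

```bash
python3 - <<'E'
from h import *
st()
plan([(653,-118,100,86.3)],80)
c=cam('top')
darkrects(c,(20,36),(500,760,-200,120),mn=60)
darkrects(c,(15,36),(300,500,-300,-180),mn=60)
E
```

```text
t 19.9 pos [ 651.9 -118.1  164.7] rot [-3.1 -0.   1.5] F [0.7 0.1 0.9] op 0.843 g 0.0
rpy [-179.9   -0.    86.3]
-> (653, -118, 100, 86.3)
[[0, 0, -0, 0.1, 0.5, 32.3, 80], [0, 0, -0, 0.1, 0.5, 32.3, 80]]
[314. 251.] 142 c [ 365.9 -234.6] sz [42.  43.9] ang 0.1 z 23.838676332147088
```

jog_arm([
  [0,0,0,0,1,32,80],
  [0,0,0,0,0,27,80],
  [0,0,0,0,0,4,80],
  [0,0,0,0,0,0,80],
  [0,0,0,0,0,0,60],
  [0,0,0,0,0,0,40],
  [0,0,0,0,0,0,40],
  [0,0,0,0,0,0,40],
  [0,0,0,0,0,0,40],
])

```text
t: 21.08
eef_pos: [653.8, -118.3, 103.7]
tcp_rot: [3.141, 0.0, 1.506]
ft_force: [-1.1, 0.8, 5.5]
opening: 0.584
grip_force: 30.0
```

jog_arm([
  [0,0,0,0,0,-10,40],
  [0,0,0,0,0,-20,40],
  [0,0,0,0,0,-30,40],
  [0,0,-1.5,-20,-32,0,40],
  [0,0,-1.7,-30,-50,0,40],
  [0,0,-1.7,-29,-51,0,40],
  [0,0,-1.7,-27,-52,0,40],
  [0,0,-1.6,-8,-22,0,40],
  [0,0,0,0,0,0,40],
])

```text
t: 22.2
eef_pos: [444.3, -230.6, 164.4]
tcp_rot: [3.141, 0.001, 1.646]
ft_force: [-0.7, -0.2, -0.5]
opening: 0.584
grip_force: 30.0
```

```bash
python3 - <<'E'
from h import *
st()
plan([(445,-230,102,94.5)],40)
E
```

```text
t 22.2 pos [ 444.3 -230.6  164.4] rot [3.1 0.  1.6] F [-0.7 -0.2 -0.5] op 0.584 g 29.999661147594452
rpy [180.    0.   94.3]
-> (445, -230, 102, 94.5)
[[0, 0, -0.1, 0.3, 0.4, 31.2, 40], [0, 0, -0.1, 0.3, 0.4, 31.2, 40]]
```

jog_arm([
  [0,0,0,0,0,30,40],
  [0,0,0,0,0,25,40],
  [0,0,0,0,0,7,40],
  [0,0,0,0,0,2,40],
  [0,0,0,0,0,1.5,40],
  [0,0,0,0,0,0,40],
  [0,0,0,0,0,0,40],
])

```text
t: 23.08
eef_pos: [445.5, -230.0, 98.4]
tcp_rot: [3.14, 0.001, 1.649]
ft_force: [1.3, 2.6, 7.4]
opening: 0.583
grip_force: 30.0
```

jog_arm([
  [0,0,0,0,0,0,68],
  [0,0,0,0,0,0,68],
  [0,0,0,0,0,0,68],
  [0,0,0,0,0,-20,68],
  [0,0,0,0,0,-50,80],
  [0,0,0,0,0,-50,80],
])

```text
t: 23.82
eef_pos: [444.8, -229.7, 218.8]
tcp_rot: [-3.141, -0.001, 1.648]
ft_force: [0.3, -0.4, 0.3]
opening: 0.83
grip_force: 0.0
```

jog_arm([
  [0,0,0.5,54,8,-16,80],
  [0,0,0.5,54,8,-16,80],
  [0,0,0.5,54,7,-16,80],
  [0,0,0.5,54,6,-16,80],
  [0,0,0.5,54,6,-16,80],
  [0,0,0.5,54,5,-16,80],
  [0,0,0.5,54,5,-16,80],
  [0,0,0,0,0,0,80],
  [0,0,0,0,0,0,80],
])

```text
t: 24.95
eef_pos: [470.1, 149.8, 329.2]
tcp_rot: [-3.141, 0.0, 1.588]
ft_force: [-0.1, -1.5, -0.6]
opening: 0.841
grip_force: 0.0
```

```bash
python3 - <<'E'
from h import *
st()
c=cam('wrist','w4.png')
darkrects(c,(4,20),(300,760,80,460))
c=cam('top')
darkrects(c,(15,36),(300,500,-300,-160),mn=60)
darkrects(c,(4,20),(350,650,130,350),mn=60)
E
```

```text
t 24.95 pos [470.1 149.8 329.2] rot [-3.1  0.   1.6] F [-0.1 -1.5 -0.6] op 0.841 g 0.0
[315.  56.] 578 c [548.7 308.6] sz [30.1 59.4] ang 43.8 z 12.086876116509274
[228.  58.] 604 c [432.6 300.8] sz [38.5 70.6] ang 50.9 z 11.943276380466926
[217. 149.] 475 c [413.7 176.8] sz [37.7 70. ] ang 49.1 z 12.012303962326484
[312. 227.] 161 c [ 444.4 -228.1] sz [43.9 43.2] ang 89.6 z 24.086540284571356
[314. 251.] 161 c [ 365.7 -232.8] sz [42.7 45.7] ang 0.8 z 23.702355512341228
```

View pics/w4.png

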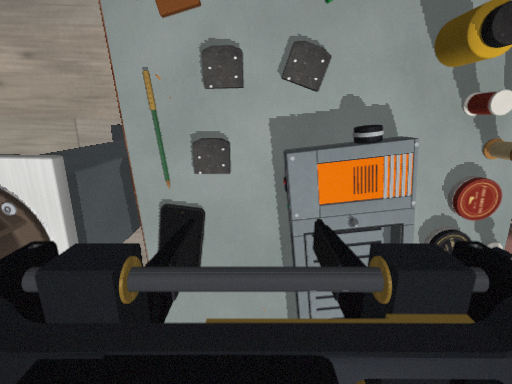

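Both dry blocks are on the pad. The three primed blocks show at (222,67), (306,65) and (211,156).

```bash
python3 - <<'E'
from h import *
c=cam('wrist')
darkrects(c,(7,17),(340,620,120,360),thr=110,mn=300)
a=[bx(0,-48+d) for d in (72,0,-72)]; print(a)
E
```

```text
[306.  64.] 1638 c [539.5 296.3] sz [54.5 56.3] ang 71.5 z 11.982181660905553
[222.  66.] 1617 c [421.8 291.5] sz [55.9 53.7] ang 2.6 z 12.050127543092628
[211. 155.] 1226 c [402.3 167.1] sz [56.2 51.9] ang 0.7 z 12.150013026251173
[array([624.3,  27.3]), array([633.9, -44.1]), array([ 643.6, -115.4])]
```

```bash
python3 - <<'E'
from h import *
plan([(402.3,167.1,150,90.7),(402.3,167.1,81,90.7)],80)
plan([(402.3,167.1,165,90.7),(643.6,-115.4,165,97.7)],40,(402.3,167.1,82,90.7))
E
```

```text
rpy [-179.9    0.    90.9]
-> (402.3, 167.1, 150, 90.7)
[[0, 0, 0, 4.8, -17, 44.8, 80], [0, 0, 0, 4.8, -17, 44.8, 80], [0, 0, 0, 4.8, -17, 44.8, 80], [0, 0, 0, 4.8, -17, 44.8, 80]]
-> (402.3, 167.1, 81, 90.7)
[[0, 0, -0, 0, 0, 34.5, 80], [0, 0, -0, 0, 0, 34.5, 80]]
-> (402.3, 167.1, 165, 90.7)
[[0, 0, -0, 0, 0, -41.5, 40], [0, 0, -0, 0, 0, -41.5, 40]]
-> (643.6, -115.4, 165, 97.7)
[[0, 0, -1, -40.8, 34, -0, 40], [0, 0, -1, -41.4, 33.3, -0, 40], [0, 0, -1, -41.9, 32.5, -0, 40], [0, 0, -1, -42.5, 31.8, -0, 40], [0, 0, -1, -43, 31, -0, 40], [0, 0, -1, -43.6, 30.3, -0, 40], [0, 0, -1, -44.1, 29.5, -0, 40]]
```

jog_arm([
  [0,0,0.2,5,-17,45,80],
  [0,0,0,5,-17,45,80],
  [0,0,0,5,-17,45,80],
  [0,0,0,4,-17,45,80],
  [0,0,0,0,0,35,80],
  [0,0,0,0,0,28,80],
  [0,0,0,0,0,5,80],
  [0,0,0,0,0,0,80],
  [0,0,0,0,0,0,80],
])

```text
t: 26.22
eef_pos: [402.6, 167.9, 82.6]
tcp_rot: [3.14, -0.0, 1.584]
ft_force: [0.3, 0.3, 0.3]
opening: 0.841
grip_force: 0.0
```

jog_arm([
  [0,0,0,0,0,0,60],
  [0,0,0,0,0,0,40],
  [0,0,0,0,0,0,40],
  [0,0,0,0,0,0,40],
  [0,0,0,0,0,0,40],
])

```text
t: 26.85
eef_pos: [402.3, 168.1, 81.8]
tcp_rot: [3.141, -0.0, 1.584]
ft_force: [-1.7, 0.8, 7.0]
opening: 0.586
grip_force: 30.0
```

jog_arm([
  [0,0,0,0,0,-15,40],
  [0,0,0,0,0,-34,40],
  [0,0,0,0,0,-35,40],
  [0,0,-1,-41,34,0,40],
  [0,0,-1,-41,33,0,40],
  [0,0,-1,-42,33,0,40],
  [0,0,-1,-42,32,0,40],
  [0,0,-1,-43,31,0,40],
  [0,0,-1,-44,30,0,40],
])

```text
t: 27.98
eef_pos: [610.2, -75.1, 165.4]
tcp_rot: [-3.141, -0.0, 1.689]
ft_force: [1.2, 0.8, -0.1]
opening: 0.583
grip_force: 30.0
```

jog_arm([
  [0,0,-1,-44,30,0,40],
  [0,0,0,0,0,0,40],
  [0,0,0,0,0,0,40],
])

```text
t: 28.35
eef_pos: [643.6, -113.5, 165.1]
tcp_rot: [-3.14, -0.001, 1.706]
ft_force: [0.5, -0.1, -0.1]
opening: 0.585
grip_force: 30.0
```

```bash
python3 - <<'E'
from h import *
st()
plan([(643.6,-115.4,103,97.7)],40)
E
```

```text
t 28.35 pos [ 643.6 -113.5  165.1] rot [-3.1 -0.   1.7] F [ 0.5 -0.1 -0.1] op 0.585 g 29.999976754188538
rpy [-179.9   -0.    97.7]
-> (643.6, -115.4, 103, 97.7)
[[0, 0, 0, -0.9, -0.2, 31, 40], [0, 0, 0, -0.9, -0.2, 31, 40]]
```

jog_arm([
  [0,0,0,-2,0,30,40],
  [0,0,0,0,0,25,40],
  [0,0,0,0,0,6,40],
  [0,0,0,0,0,2,40],
  [0,0,0,0,0,1.5,40],
  [0,0,0,0,0,0,40],
  [0,0,0,0,0,0,40],
])

```text
t: 29.22
eef_pos: [644.7, -115.9, 101.6]
tcp_rot: [3.141, 0.0, 1.706]
ft_force: [0.2, -0.7, 1.1]
opening: 0.586
grip_force: 30.0
```

jog_arm([
  [0,0,0,0,0,1,40],
  [0,0,0,0,0,0,40],
  [0,0,0,0,0,0,70],
  [0,0,0,0,0,0,70],
  [0,0,0,0,0,0,70],
  [0,0,0,0,0,-20,70],
  [0,0,0,0,0,-50,80],
  [0,0,0,0,0,0,80],
])

```text
t: 30.22
eef_pos: [646.0, -116.1, 175.2]
tcp_rot: [3.135, 0.003, 1.706]
ft_force: [0.3, -0.1, -0.3]
opening: 0.834
grip_force: 0.0
```

```bash
python3 - <<'E'
from h import *
st()
c=cam('top')
darkrects(c,(4,20),(350,650,130,350),mn=60,thr=110)
plan([(421.8,291.5,165,92.6),(421.8,291.5,81,92.6)],80)
plan([(421.8,291.5,165,92.6),(*bx(0,-48),165,97.7)],40,(421.8,291.5,82,92.6))
E
```

```text
t 30.23 pos [ 646.  -116.1  175.2] rot [3.1 0.  1.7] F [ 0.3 -0.1 -0.3] op 0.834 g 0.0
rpy [179.8   0.1  97.8]
-> (421.8, 291.5, 165, 92.6)
[[0, 0, 0.6, 54.2, -20.8, 1, 80], [0, 0, 0.6, 54, -21.4, 1, 80], [0, 0, 0.6, 53.8, -22, 1, 80], [0, 0, 0.6, 53.5, -22.6, 1, 80], [0, 0, 0.6, 53.2, -23.2, 1, 80], [0, 0, 0.6, 53, -23.8, 1, 80], [0, 0, 0.6, 52.7, -24.4, 1, 80], [0, 0, 0.6, 52.4, -25, 1, 80]]
-> (421.8, 291.5, 81, 92.6)
[[0, 0, -0, 0, 0, 42, 80], [0, 0, -0, 0, 0, 42, 80]]
-> (421.8, 291.5, 165, 92.6)
[[0, 0, -0, 0, 0, -41.5, 40], [0, 0, -0, 0, 0, -41.5, 40]]
-> (np.float64(633.931336900078), np.float64(-44.06719358631214), 165, 97.7)
[[0, 0, -0.7, -49.3, 28.1, -0, 40], [0, 0, -0.7, -49.6, 27.5, -0, 40], [0, 0, -0.7, -50, 26.8, -0, 40], [0, 0, -0.7, -50.3, 26.2, -0, 40], [0, 0, -0.7, -50.6, 25.6, -0, 40], [0, 0, -0.7, -50.9, 24.9, -0, 40], [0, 0, -0.7, -51.3, 24.3, -0, 40]]
```

jog_arm([
  [0,0,0.6,54,-21,-20,80],
  [0,0,0.6,54,-21,-20,80],
  [0,0,0.7,54,-22,-20,80],
  [0,0,0.7,54,-23,-20,80],
  [0,0,0.7,53,-23,-20,80],
  [0,0,0,0,0,0,80],
  [0,0,0,0,0,0,80],
])

```text
t: 31.15
eef_pos: [504.8, 139.0, 269.9]
tcp_rot: [-3.141, 0.0, 1.649]
ft_force: [0.4, -0.7, 0.3]
opening: 0.841
grip_force: 0.0
```

```bash
python3 - <<'E'
from h import *
st()
c=cam('wrist','w5.png')
darkrects(c,(7,17),(300,640,60,380),thr=110,mn=300)
plan([(421.8,291.5,165,92.6),(421.8,291.5,81,92.6)],80)
E
```

```text
t 31.15 pos [504.8 139.  269.9] rot [-3.1  0.   1.6] F [ 0.4 -0.7  0.3] op 0.841 g 0.0
[194.  43.] 2367 c [421.7 291.3] sz [56.7 53.8] ang 2.3 z 12.060944856743731
[295.  47.] 2361 c [539.9 296.2] sz [54.4 56.7] ang 71.5 z 12.037248645586317
[140. 214.] 785 c [352.1  73. ] sz [26.2 72.6] ang 89.5 z 8.664253326650908
rpy [-180.     0.    94.4]
-> (421.8, 291.5, 165, 92.6)
[[0, 0, 0.5, 39.8, -17.8, 26.2, 80], [0, 0, 0.5, 39.6, -18.1, 26.2, 80], [0, 0, 0.5, 39.5, -18.4, 26.2, 80], [0, 0, 0.5, 39.3, -18.8, 26.2, 80]]
-> (421.8, 291.5, 81, 92.6)
[[0, 0, 0, 0, 0, 42, 80], [0, 0, 0, 0, 0, 42, 80]]
```

jog_arm([
  [0,0,0.5,40,-18,26,80],
  [0,0,0.5,40,-18,26,80],
  [0,0,0.5,39,-18,26,80],
  [0,0,0.4,39,-19,26,80],
  [0,0,0,0,0,45,80],
  [0,0,0,0,0,30,80],
  [0,0,0,0,0,9,80],
  [0,0,0,0,0,0,80],
  [0,0,0,0,0,0,80],
])

```text
t: 32.33
eef_pos: [422.4, 291.9, 83.1]
tcp_rot: [3.14, -0.001, 1.615]
ft_force: [0.5, 0.5, 0.2]
opening: 0.844
grip_force: 0.0
```

jog_arm([
  [0,0,0,0,0,0,60],
  [0,0,0,0,0,0,40],
  [0,0,0,0,0,0,40],
  [0,0,0,0,0,0,40],
  [0,0,0,0,0,0,40],
])

```text
t: 32.95
eef_pos: [421.9, 292.1, 82.4]
tcp_rot: [3.141, -0.0, 1.616]
ft_force: [-0.6, -0.4, 5.5]
opening: 0.585
grip_force: 30.0
```

jog_arm([
  [0,0,0,0,0,-15,40],
  [0,0,0,0,0,-34,40],
  [0,0,0,0,0,-35,40],
  [0,0,-0.7,-49,28,0,40],
  [0,0,-0.7,-50,27,0,40],
  [0,0,-0.7,-50,27,0,40],
  [0,0,-0.7,-50,26,0,40],
  [0,0,-0.7,-51,26,0,40],
  [0,0,-0.7,-51,25,0,40],
])

```text
t: 34.08
eef_pos: [603.7, 2.0, 167.1]
tcp_rot: [3.141, 0.0, 1.689]
ft_force: [0.7, -0.0, -0.5]
opening: 0.584
grip_force: 30.0
```

jog_arm([
  [0,0,-0.7,-51,24,0,40],
  [0,0,0,0,0,0,40],
  [0,0,0,0,0,0,40],
])

```text
t: 34.45
eef_pos: [632.3, -43.8, 166.4]
tcp_rot: [-3.141, -0.0, 1.7]
ft_force: [-0.0, 0.4, -0.1]
opening: 0.587
grip_force: 30.0
```

```bash
python3 - <<'E'
from h import *
st()
plan([(*bx(0,-48),103,97.7)],40)
E
```

```text
t 34.45 pos [632.3 -43.8 166.4] rot [-3.1 -0.   1.7] F [-0.   0.4 -0.1] op 0.587 g 29.98615801334381
rpy [-180.    -0.    97.4]
-> (np.float64(633.931336900078), np.float64(-44.06719358631214), 103, 97.7)
[[0, 0, -0.1, -0.2, 0.8, 31.7, 40], [0, 0, -0.1, -0.2, 0.8, 31.7, 40]]
```

jog_arm([
  [0,0,0,0,1,30,40],
  [0,0,0,0,0,26,40],
  [0,0,0,0,0,6,40],
  [0,0,0,0,0,2,40],
  [0,0,0,0,0,1.5,40],
  [0,0,0,0,0,0,40],
  [0,0,0,0,0,0,40],
])

```text
t: 35.33
eef_pos: [633.9, -44.0, 101.1]
tcp_rot: [3.141, 0.0, 1.701]
ft_force: [-0.2, -0.2, -0.8]
opening: 0.586
grip_force: 30.0
```

jog_arm([
  [0,0,0,0,0,1,40],
  [0,0,0,0,0,0,40],
  [0,0,0,0,0,0,70],
  [0,0,0,0,0,0,70],
  [0,0,0,0,0,0,70],
  [0,0,0,0,0,-20,70],
  [0,0,0,0,0,-50,80],
  [0,0,0,0,0,0,80],
])

```text
t: 36.33
eef_pos: [635.2, -44.1, 174.4]
tcp_rot: [3.135, 0.002, 1.701]
ft_force: [0.1, -0.7, -0.6]
opening: 0.835
grip_force: 0.0
```

jog_arm([
  [0,0,0.7,45,-15,-30,80],
  [0,0,0.7,45,-15,-30,80],
  [0,0,0.7,45,-15,-30,80],
  [0,0,0.7,45,-15,-10,80],
  [0,0,0,0,0,0,80],
  [0,0,0,0,0,0,80],
])

```text
t: 37.08
eef_pos: [554.1, 128.0, 269.6]
tcp_rot: [3.142, 0.0, 1.653]
ft_force: [-0.2, -0.7, 0.1]
opening: 0.842
grip_force: 0.0
```

```bash
python3 - <<'E'
from h import *
st()
c=cam('wrist','w6.png')
darkrects(c,(7,17),(300,640,60,380),thr=110,mn=300)
darkrects(c,(24,36),(540,720,-180,60),thr=110,mn=200)
plan([(539.7,296.3,165,71.5),(539.7,296.3,81,71.5)],80)
plan([(539.7,296.3,165,71.5),(*bx(0,24),165,97.7)],40,(539.7,296.3,82,71.5))
E
```

```text
t 37.08 pos [554.1 128.  269.6] rot [3.1 0.  1.7] F [-0.2 -0.7  0.1] op 0.842 g 0.0
[254.  33.] 2411 c [539.5 295.9] sz [53.6 55.8] ang 71.7 z 12.049367974133816
[104. 204.] 801 c [352.2  73.3] sz [71.9 26.6] ang 0.0 z 8.635024318163232
[299. 302.] 901 c [634.3 -49.8] sz [56.5 42.5] ang 6.8 z 30.300490436136386
rpy [-180.     0.    94.6]
-> (539.7, 296.3, 165, 71.5)
[[0, 0, 5.8, 42.3, -0.2, 26.1, 80], [0, 0, 5.8, 42.1, -4.5, 26.1, 80], [0, 0, 5.8, 41.4, -8.7, 26.1, 80], [0, 0, 5.8, 40.3, -12.9, 26.1, 80]]
-> (539.7, 296.3, 81, 71.5)
[[0, 0, -0, 0, 0, 42, 80], [0, 0, -0, 0, 0, 42, 80]]
-> (539.7, 296.3, 165, 71.5)
[[0, 0, -0, 0, 0, -41.5, 40], [0, 0, -0, 0, 0, -41.5, 40]]
-> (np.float64(624.2843315499609), np.float64(27.28359679315607), 165, 97.7)
[[0, 0, -5.2, -45.7, 33.1, -0, 40], [0, 0, -5.2, -48.5, 28.8, -0, 40], [0, 0, -5.2, -50.9, 24.3, -0, 40], [0, 0, -5.2, -52.9, 19.5, -0, 40], [0, 0, -5.2, -54.5, 14.6, -0, 40]]
```

jog_arm([
  [0,0,5.8,42,0,26,80],
  [0,0,5.8,42,-4,26,80],
  [0,0,5.7,41,-9,26,80],
  [0,0,5.7,40,-13,26,80],
  [0,0,0,0,0,45,80],
  [0,0,0,0,0,30,80],
  [0,0,0,0,0,9,80],
  [0,0,0,0,0,0,80],
  [0,0,0,0,0,0,80],
])

```text
t: 38.25
eef_pos: [540.3, 295.6, 82.8]
tcp_rot: [3.14, -0.001, 1.25]
ft_force: [-0.2, -0.3, -0.2]
opening: 0.844
grip_force: 0.0
```

jog_arm([
  [0,0,0,0,0,0,60],
  [0,0,0,0,0,0,40],
  [0,0,0,0,0,0,40],
  [0,0,0,0,0,0,40],
  [0,0,0,0,0,0,40],
])

```text
t: 38.88
eef_pos: [539.7, 295.9, 82.0]
tcp_rot: [3.141, -0.0, 1.251]
ft_force: [-1.6, -1.4, 5.4]
opening: 0.589
grip_force: 30.0
```

jog_arm([
  [0,0,0,0,0,-15,40],
  [0,0,0,0,0,-34,40],
  [0,0,0,0,0,-35,40],
  [0,0,-5.2,-46,33,0,40],
  [0,0,-5.2,-48,29,0,40],
  [0,0,-5.2,-51,24,0,40],
  [0,0,-5.2,-53,20,0,40],
  [0,0,-5.4,-54,15,0,40],
  [0,0,0,0,0,0,40],
  [0,0,0,0,0,0,40],
])

```text
t: 40.12
eef_pos: [625.0, 27.6, 166.0]
tcp_rot: [-3.141, -0.0, 1.707]
ft_force: [-0.1, -0.1, -0.3]
opening: 0.592
grip_force: 30.0
```

```bash
python3 - <<'E'
from h import *
st()
plan([(*bx(0,24),103,97.7)],40)
E
```

```text
t 40.12 pos [625.   27.6 166. ] rot [-3.1 -0.   1.7] F [-0.1 -0.1 -0.3] op 0.592 g 29.999968707561493
rpy [-180.    -0.    97.8]
-> (np.float64(624.2843315499609), np.float64(27.28359679315607), 103, 97.7)
[[0, 0, 0, -0.1, -0.4, 31.5, 40], [0, 0, 0, -0.1, -0.4, 31.5, 40]]
```

jog_arm([
  [0,0,0,0,0,30,40],
  [0,0,0,0,0,26,40],
  [0,0,0,0,0,6,40],
  [0,0,0,0,0,2,40],
  [0,0,0,0,0,1.5,40],
  [0,0,0,0,0,0,40],
  [0,0,0,0,0,0.7,40],
  [0,0,0,0,0,0,40],
])

```text
t: 41.12
eef_pos: [625.5, 27.3, 100.0]
tcp_rot: [3.141, 0.0, 1.708]
ft_force: [-0.6, 1.0, 4.4]
opening: 0.586
grip_force: 30.0
```

jog_arm([
  [0,0,0,0,0,0,40],
  [0,0,0,0,0,0,70],
  [0,0,0,0,0,0,70],
  [0,0,0,0,0,0,70],
  [0,0,0,0,0,-20,70],
  [0,0,0,0,0,-50,80],
  [0,0,0,8,4,-50,80],
  [0,0,0,10,0,-50,80],
  [0,0,0,0,0,-50,80],
  [0,0,0,0,0,0,80],
])

```text
t: 42.38
eef_pos: [627.4, 46.0, 323.4]
tcp_rot: [3.135, 0.001, 1.708]
ft_force: [0.8, 0.3, -0.7]
opening: 0.843
grip_force: 0.0
```

```bash
python3 - <<'E'
from h import *
st()
c=cam('wrist','w7.png')
darkrects(c,(24,36),(540,720,-180,80),thr=110,mn=200)
c=cam('top')
darkrects(c,(15,36),(300,500,-300,-160),mn=60)
E
```

```text
t 42.38 pos [627.4  46.  323.4] rot [3.1 0.  1.7] F [ 0.8  0.3 -0.7] op 0.843 g 0.0
[250. 182.] 1289 c [624.8  28.5] sz [55.8 53.2] ang 8.2 z 30.104668084088132
[249. 227.] 1128 c [633.1 -43.6] sz [55.1 53.9] ang 8.3 z 30.210711191492408
[250. 260.] 383 c [641.5 -99.3] sz [55.1 19.2] ang 7.8 z 30.136552850326495
[312. 227.] 154 c [ 444.3 -227.8] sz [43.8 43.5] ang 87.6 z 24.561865843348983
[314. 251.] 161 c [ 366.5 -232.9] sz [42.2 45.7] ang 5.8 z 23.639918027858585
```

View pics/w7.png

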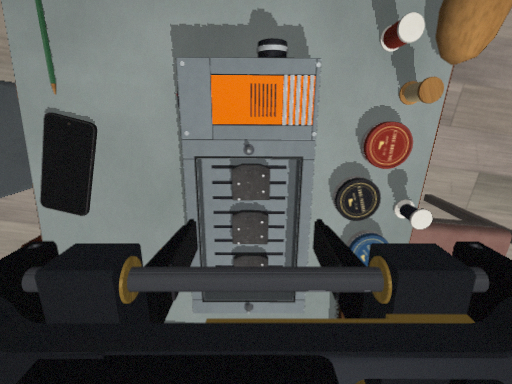

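All three primed blocks lie in a row in the chamber at (250,182), (249,227) and (250,260), and the shutter is still shut. The pins show at (249,148) and (249,307).

```bash
python3 - <<'E'
from h import *
c=cam('wrist')
p=at_z(c,[(249,148),(249,307)],60); print(p,p.mean(0),np.degrees(np.arctan2(-(p[0]-p[1])[0],(p[0]-p[1])[1])),np.linalg.norm(p[0]-p[1]))
cv2.imwrite('pics/pins.png',cv2.resize(np.hstack([c['color'][128:168,219:279],c['color'][287:327,219:279]])[:,:,::-1],None,fx=5,fy=5))
plan([(572,-400.8,240,90),(572,-400.8,91,90)],60)
E
```

```text
[[ 614.    81.4   60. ]
 [ 645.8 -160.6   60. ]] [629.9 -39.6  60. ] 7.481345649661393 244.03167946841407
rpy [-179.9   -0.    97.9]
-> (572, -400.8, 240, 90)
[[0, 0, 1, -54.4, -14.4, 9.8, 60], [0, 0, 1, -54.6, -13.4, 9.8, 60], [0, 0, 1, -54.8, -12.5, 9.8, 60], [0, 0, 1, -55, -11.5, 9.8, 60], [0, 0, 1, -55.2, -10.6, 9.8, 60], [0, 0, 1, -55.4, -9.7, 9.8, 60], [0, 0, 1, -55.6, -8.7, 9.8, 60], [0, 0, 1, -55.7, -7.8, 9.8, 60]]
-> (572, -400.8, 91, 90)
[[0, 0, -0, 0, 0, 49.7, 60], [0, 0, -0, 0, 0, 49.7, 60], [0, 0, -0, 0, 0, 49.7, 60]]
```

View pics/pins.png

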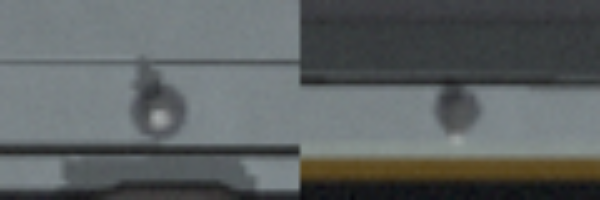

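jog_arm([
  [0,0,1,-54,-14,10,60],
  [0,0,1,-55,-13,10,60],
  [0,0,1,-55,-13,10,60],
  [0,0,1,-55,-12,10,60],
  [0,0,1,-55,-11,10,60],
  [0,0,1,-55,-10,10,60],
  [0,0,1,-56,-9,10,60],
  [0,0,0.9,-56,-8,10,60],
  [0,0,0,0,0,0,60],
  [0,0,0,0,0,0,60],
])

```text
t: 43.78
eef_pos: [570.1, -400.7, 238.0]
tcp_rot: [-3.14, -0.002, 1.57]
ft_force: [0.7, 0.3, 0.3]
opening: 0.63
grip_force: 0.0
```

```bash
python3 - <<'E'
from h import *
st()
plan([(572,-400.8,91.6,90)],60)
c=cam('top'); P=cloud(c)
m=(P[...,2]>-3)&(P[...,2]<14)&(c['color'].min(2)>150)&(abs(P[...,0]-572)<130)&(abs(P[...,1]+400)<170)
print(cv2.minAreaRect(P[m][:,:2].astype(np.float32)))
E
```

```text
t 43.77 pos [ 570.1 -400.7  238. ] rot [-3.1 -0.   1.6] F [0.7 0.3 0.3] op 0.63 g 0.0
rpy [-179.9   -0.1   89.9]
-> (572, -400.8, 91.6, 90)
[[0, 0, -0, -0, 0.6, 48.8, 60], [0, 0, -0, -0, 0.6, 48.8, 60], [0, 0, -0, -0, 0.6, 48.8, 60]]
((580.3230590820312, -343.207275390625), (160.58468627929688, 158.7631378173828), 89.40108489990234)
```

jog_arm([
  [0,0,0,0,2,50,60],
  [0,0,0,0,0,50,60],
  [0,0,0,0,0,30,60],
  [0,0,0,0,0,14,60],
  [0,0,0,0,0,0,60],
  [0,0,0,0,0,0,60],
  [0,0,0,0,0,0,60],
])

```text
t: 44.7
eef_pos: [572.8, -401.3, 96.9]
tcp_rot: [3.14, 0.001, 1.57]
ft_force: [-0.5, -0.7, 0.5]
opening: 0.63
grip_force: 0.0
```

jog_arm([
  [0,0,0,0.4,-0.6,4,60],
  [0,0,0,0,0,0,60],
  [0,0,0,0,0,0,60],
])

```text
t: 45.08
eef_pos: [571.8, -400.7, 91.5]
tcp_rot: [-3.142, 0.0, 1.57]
ft_force: [0.2, -0.1, 0.1]
opening: 0.63
grip_force: 0.0
```

jog_arm([
  [0,0,0,0,0,0,30],
  [0,0,0,0,0,0,10],
  [0,0,0,0,0,0,5],
  [0,0,0,0,0,0,5],
  [0,0,0,0,0,0,5],
  [0,0,0,0,0,0,5],
  [0,0,0,0,0,0,5],
])

```text
t: 45.95
eef_pos: [571.9, -400.7, 91.5]
tcp_rot: [3.142, 0.0, 1.57]
ft_force: [-0.4, 0.3, 0.8]
opening: 0.122
grip_force: 30.0
```

jog_arm([
  [0,0,0,0,0,-10,5],
  [0,0,0,0,0,-20,5],
  [0,0,0,0,0,-30,5],
  [0,0,0,0,0,-34,5],
  [0,0,0,0,0,0,5],
  [0,0,0,0,0,0,5],
])

```text
t: 46.7
eef_pos: [571.5, -400.4, 185.2]
tcp_rot: [-3.141, -0.0, 1.57]
ft_force: [1.0, 1.1, -3.3]
opening: 0.125
grip_force: 30.0
```

```bash
python3 - <<'E'
from h import *
st()
plan([(632.2,-45,186,97.58)],5)
E
```

```text
t 46.7 pos [ 571.5 -400.4  185.2] rot [-3.1 -0.   1.6] F [ 1.   1.1 -3.3] op 0.125 g 29.999504685401917
rpy [-180.   -0.   90.]
-> (632.2, -45, 186, 97.58)
[[0, 0, -1.1, 50.8, 8.6, -0.1, 5], [0, 0, -1.1, 50.6, 9.6, -0.1, 5], [0, 0, -1.1, 50.4, 10.5, -0.1, 5], [0, 0, -1.1, 50.2, 11.5, -0.1, 5], [0, 0, -1.1, 50, 12.5, -0.1, 5], [0, 0, -1.1, 49.7, 13.4, -0.1, 5], [0, 0, -1.1, 49.5, 14.3, -0.1, 5]]
```

jog_arm([
  [0,0,-0.5,25,4,0,5],
  [0,0,-1,40,7,0,5],
  [0,0,-1.1,50,9,0,5],
  [0,0,-1.1,50,10.5,0,5],
  [0,0,-1.1,50,11.5,0,5],
  [0,0,-1.1,50,12.5,0,5],
  [0,0,-1.1,50,13.4,0,5],
  [0,0,-0.6,25,8,0,5],
  [0,0,0,11,3,0,5],
  [0,0,0,0,0,0,5],
])

```text
t: 47.95
eef_pos: [629.5, -44.7, 184.9]
tcp_rot: [-3.141, -0.0, 1.703]
ft_force: [0.4, 0.6, -2.2]
opening: 0.126
grip_force: 30.0
```

jog_arm([
  [0,0,0,0,0,0,5],
  [0,0,0,0,0,0,5],
])

```text
t: 48.2
eef_pos: [629.7, -46.3, 185.4]
tcp_rot: [-3.141, 0.0, 1.701]
ft_force: [-0.1, -1.3, -2.8]
opening: 0.126
grip_force: 30.0
```

```bash
python3 - <<'E'
from h import *
st()
plan([(632.2,-45,160,97.58)],5)
c=cam('wrist','w8.png')
E
```

```text
t 48.2 pos [629.7 -46.3 185.4] rot [-3.1  0.   1.7] F [-0.1 -1.3 -2.8] op 0.126 g 29.99952346086502
rpy [-180.     0.    97.5]
-> (632.2, -45, 160, 97.58)
[[0, 0, -0.1, 1, 2.7, 25.4, 5]]
```

View pics/w8.png

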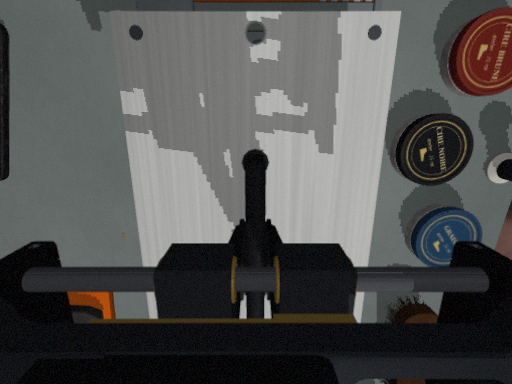

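The cover is held squarely over the box. The left pin shows inside the cover's hole at (255,32).

jog_arm([
  [0,0,-0.1,0.6,2.6,12,5],
  [0,0,0,0,0,11,5],
  [0,0,0,0,0,0,5],
  [0,0,0,0,0,0,5],
  [0,0,0,0,0,0,5],
])

```text
t: 48.88
eef_pos: [632.4, -44.4, 162.7]
tcp_rot: [3.141, 0.0, 1.704]
ft_force: [-0.3, 0.2, -3.4]
opening: 0.12
grip_force: 30.0
```

```bash
python3 - <<'E'
from h import *
for i in range(5):
    c=cam('top'); s=env.state(); print(np.round(s['eef_pos'],2),np.round(np.degrees(s['tcp_rot']),2))
E
```

```text
[632.4 -44.3 162.8] [180.    0.   97.7]
[632.4 -44.3 162.8] [180.    0.   97.7]
[632.4 -44.4 162.7] [180.    0.   97.7]
[632.3 -44.4 162.7] [180.    0.   97.7]
[632.3 -44.4 162.7] [180.    0.   97.7]
```

jog_arm([
  [0,0,0.1,-0.6,0,4,5],
  [0,0,0,0,0,4,5],
  [0,0,0,0,0,4,5],
  [0,0,0,0,0,0,5],
  [0,0,0,0,0,0,5],
])

```text
t: 49.75
eef_pos: [632.4, -45.0, 150.4]
tcp_rot: [-3.142, 0.0, 1.703]
ft_force: [-0.1, 0.4, -2.7]
opening: 0.122
grip_force: 30.0
```

jog_arm([
  [0,0,0,0,0,3,5],
  [0,0,0,0,0,3,5],
  [0,0,0,0,0,2,5],
  [0,0,0,0,0,0,5],
  [0,0,0,0,0,0,5],
])

```text
t: 50.38
eef_pos: [632.4, -45.0, 142.5]
tcp_rot: [3.141, 0.0, 1.703]
ft_force: [-0.2, -0.6, -2.7]
opening: 0.123
grip_force: 30.0
```

jog_arm([
  [0,0,0,0,0,1,5],
  [0,0,0,0,0,0.5,5],
  [0,0,0,0,0,0,5],
  [0,0,0,0,0,0,5],
])

```text
t: 50.88
eef_pos: [632.4, -45.0, 141.4]
tcp_rot: [3.141, 0.0, 1.703]
ft_force: [-2.4, 0.8, 5.1]
opening: 0.123
grip_force: 30.0
```

jog_arm([
  [0,0,0,0,0,0,40],
  [0,0,0,0,0,0,60],
  [0,0,0,0,0,0,60],
  [0,0,0,0,0,-30,60],
  [0,0,0,0,0,-50,60],
  [0,0,0,50,0,-40,0],
  [0,0,0,50,0,0,0],
  [0,0,0,0,0,0,0],
  [0,0,0,0,0,0,0],
])

```text
t: 52.0
eef_pos: [619.4, 52.9, 259.8]
tcp_rot: [-3.141, 0.0, 1.703]
ft_force: [0.2, -0.4, 0.0]
opening: 0.269
grip_force: 0.0
```

```bash
python3 - <<'E'
from h import *
st()
c=cam('wrist','w9.png')
h=bx(18,138)
plan([(*h,220,97.7),(*h,128,97.7)],0)
E
```

```text
t 52.0 pos [619.4  52.9 259.8] rot [-3.1  0.   1.7] F [ 0.2 -0.4  0. ] op 0.269 g 0.0
rpy [-180.     0.    97.5]
-> (np.float64(626.8476040071428), np.float64(142.66743289817668), 220, 97.7)
[[0, 0, -0.1, 44.3, 9.6, 19.9, 0], [0, 0, -0.1, 44.3, 9.6, 19.9, 0]]
-> (np.float64(626.8476040071428), np.float64(142.66743289817668), 128, 97.7)
[[0, 0, -0, 0, 0, 46, 0], [0, 0, -0, 0, 0, 46, 0]]
```

View pics/w9.png

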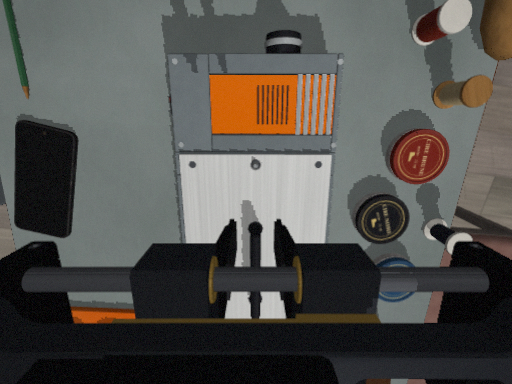

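The cover is back on its seat with the left pin through its hole at (256,164), and the shutter is still shut. I'll check the seat in numbers, then open the shutter.

```bash
python3 - <<'E'
from h import *
c=cam('wrist'); P=cloud(c)
for (u,v) in [(205,180),(305,180),(205,225),(300,225),(150,0)][:4]: print((u,v),np.median(P[v-3:v+4,u-3:u+4].reshape(-1,3),0))
print('rim',np.median(P[140:148,185:195].reshape(-1,3),0))
Z=P[...,2]
m=(Z>78)&(Z<95)&(P[...,1]<20)&(P[...,1]>-110)&(abs(P[...,0]-632)<40)
print(m.sum(), cv2.minAreaRect(P[m][:,:2].astype(np.float32)))
E
```

```text
(205, 180) [562.7  52.3  55.3]
(305, 180) [674.9  66.9  54.9]
(205, 225) [567.   -2.7  55.2]
(300, 225) [678.9  12.3  55.2]
rim [541.9  90.2  50.2]
618 ((632.3373413085938, -44.665287017822266), (11.138916969299316, 108.46104431152344), 7.2747321128845215)
```

jog_arm([
  [0,0,-0.1,44,10,20,0],
  [0,0,0,44,9,20,0],
  [0,0,0,0,0,45,0],
  [0,0,0,0,0,40,0],
  [0,0,0,0,0,6,0],
  [0,0,0,0,0,0,0],
  [0,0,0,0,0,0,0],
])

```text
t: 52.98
eef_pos: [627.3, 142.4, 130.7]
tcp_rot: [3.139, 0.0, 1.704]
ft_force: [-0.4, 0.1, 0.7]
opening: 0.007
grip_force: 0.0
```

Seated flat, with the plate top at 55.2. Next I press on the shutter.

jog_arm([
  [0,0,0,0,0,3,0],
  [0,0,0,0,0,2,0],
  [0,0,0,0,0,0,0],
  [0,0,0,0,0,0,0],
])

```text
t: 53.48
eef_pos: [626.9, 142.7, 124.6]
tcp_rot: [3.14, 0.0, 1.704]
ft_force: [-0.9, -0.9, 4.2]
opening: 0.001
grip_force: 2.5
```

jog_arm([
  [0,0,0,0,0,1.6,0],
  [0,0,0,0,0,0,0],
  [0,0,0,0,-7,0,0],
  [0,0,0,0,-7,0,0],
  [0,0,0,0,-7,0,0],
  [0,0,0,0,-7,0,0],
  [0,0,0,0,-7,0,0],
  [0,0,0,0,-5,0,0],
  [0,0,0,0,-3,0,0],
  [0,0,0,0,0,0,0],
])

```text
t: 54.72
eef_pos: [585.3, 137.2, 123.7]
tcp_rot: [3.137, 0.0, 1.704]
ft_force: [3.3, 0.7, 8.0]
opening: 0.004
grip_force: 3.8
```

jog_arm([
  [0,0,0,0,1,-10,0],
  [0,0,0,0,0,-50,0],
  [0,0,0,-40,10,-50,0],
  [0,0,0,-40,10,-40,0],
  [0,0,0,0,0,0,0],
  [0,0,0,0,0,0,0],
])

```text
t: 55.48
eef_pos: [614.1, 62.2, 269.9]
tcp_rot: [-3.14, -0.0, 1.704]
ft_force: [0.3, -0.6, -0.2]
opening: 0.003
grip_force: 0.0
```

```bash
python3 - <<'E'
from h import *
st()
c=cam('wrist')
cv2.imwrite('pics/w10.png',cv2.resize(c['color'][20:220,120:400,::-1],None,fx=2.5,fy=2.5))
c2=cam('top')
darkrects(c2,(15,36),(300,500,-300,-160),mn=60)
for th in ['glue_tin','tape_measure','marker_red']:
    for r in env.recognise('top',th)[:1]: print(th,round(r['score'],2),np.round(r['location']))
E
```

```text
t 55.48 pos [614.1  62.2 269.9] rot [-3.1 -0.   1.7] F [ 0.3 -0.6 -0.2] op 0.003 g 0.0
[312. 227.] 157 c [ 444.5 -228. ] sz [43.6 43.6] ang 88.9 z 23.507099146710743
[314. 251.] 158 c [ 365.9 -232.8] sz [46.5 42.3] ang 88.6 z 23.90462430974935
glue_tin 0.8 [144. 140.]
tape_measure 0.74 [394. 235.]
marker_red 0.73 [354. 238.]
```

View pics/w10.png

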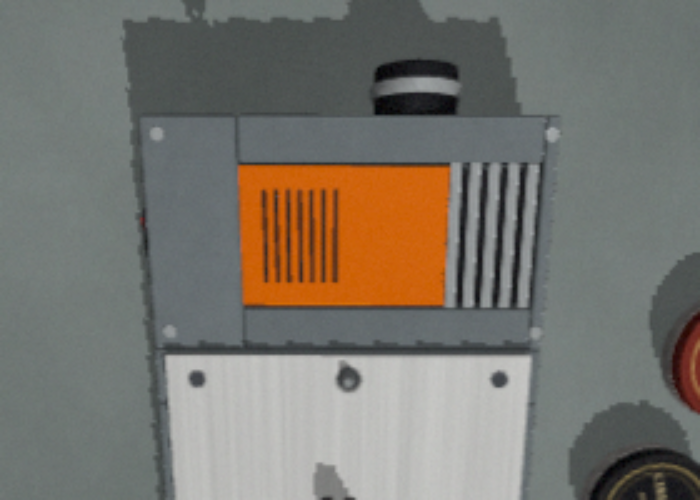

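The ribs sit at box x ≈ -21.5 mm and the grille shows black, so the shutter is fully open. The dry blocks are on the pad and the bystanders haven't moved.

```bash
python3 -c "
from h import *
print(env.job_done())"
```

```text
the job is handed in; nothing more can be done
None
```

The batch is changed and the job handed in (no verdict came back): both dry blocks are on the order pad, all three primed blocks are in the chamber, the cover is back on its pins, the shutter is fully open, and nothing else was disturbed.

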